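# Scrub the milk jug and dock it on its roller switch

## Robot

A 6-joint arm with a two-finger parallel gripper is mounted at the origin on a cart in front of the work surface, level with it; the furniture and walls round the work are solid. World frame = base frame: x ahead of the robot, y to its left, z up, the work surface at z = 0. Lengths are in m, angles in rad, forces in N, time in s.
With the tool pointing down it reaches from about 0.325 to 1 m from the base axis. Payload 5.1 kg.
Tool frame: the origin (TCP) lies at the very end of the fingers, on their centre line; the grasp point (between the pads) lies 19 mm behind it; x points along the fingers, y is the direction in which the jaws open and shut, and the axes are right-handed (so a half turn about x gives the same grasp; the last joint's range is limited). The gripper opens to 85 mm and grips with 20 to 120 N. Pads are 22 mm wide; open, the fingers measure 114 mm over their backs; the gripper's body (76 mm by 85 mm) begins 54 mm behind the grasp point. The pads swing forward as they close: fully open they stand 13 mm farther back than shut.
Start: joints at [1.237, 0.124, 1.65, -0, 1.367, -0.083], TCP at [0.161, 0.63, 0.231] pointing down, gripper open.
Joint ranges: [-2.61, 2.61], [-1.02, 2.33], [0.03, 2.71], [-1.35, 4.49], [0.32, 2.68], [-2.91, 2.91]. Speed limits (rad/s): [2.57, 2.57, 3.14, 3.14, 3.14, 3.14].

## Interface

Orientations are given as a rotation vector (axis times angle).
In Python, from bench import bot gives the robot as it stands.
- The arm moves only by the tool arm_command, never from a script. Its argument "moves" is a list of rows, each an object with "delta_pos": the shift along the tool's x, y, z in units of 40 mm (1.0 is 40 mm), a list of three; "spin": the turn about the tool's x in units of 5 degrees (1.0 is 5 degrees). In form: [{"delta_pos": [x, y, z], "spin": spin}, ...]. A call has 1 to 20 rows; each row is the pose to reach, as a shift and turn from the pose measured when the call began, along the tool's axes at that moment; what a row does not reach only later rows make up. A row lasts 1/8 s, in which the tool goes at most 62.5 mm and 10.7 degrees, less where a joint would pass 70% of its speed; a pose out of reach is approached as far as the arm can. A call with a gripper value outside its range is refused whole. "gripper" is the finger opening in mm, from 0 to 85.4, set as the call begins (left out, the last holds). The fingers move at their own pace and stop on an object; "squeeze" is the grip in N (left out, the last holds). Time passes only in rows, so rows that repeat a pose let the fingers close. It gives the time, the measured TCP pose, the force and the opening at its end, in the units of the state.
- bot.get_state(): the state, without advancing time (a new reading comes with each control period).
- bot.camera(name): name is "scene" or "top"; returns the picture (420x560x3 uint8, blue, green, red); there is no depth.
- bot.camera_info(name): a dict with "camera_matrix" (3x3 intrinsics, pixels), "position" and "orientation" of the camera in the world. Camera axes: x right, y down, z forward; pixel columns grow to the right and rows downward; lengths in m; the calibration is good to about 2 mm. A picture is of the moment at which its call begins. camera_info takes no time and is no camera call.
- bot.job_done(): hands the job in, once; it reports no verdict.
The state is a dict: "time": time; "qpos": joint angles; "qd": joint speeds; "joint_torque": joint torques, N m; "tool_pos": TCP position; "tool_rot": TCP orientation; "contact_force": force on the tool from outside, world axes, zero at the start; "ft_torque": the same for the moment, N m; "opening": finger opening in m.
Only numpy, scipy, OpenCV 4.12 (cv2) and the standard library are available. Lean on these libraries where they do the work, as an engineer would, in place of code of your own. Each camera call takes 0.05 s, during which the arm holds its last target.

## Task

Take the blue jug brush out of its leaning holder and scrub the inside of the cream jug with two full up-and-down strokes: bristles down close to the jug's floor, up towards the mouth, down again and out. Put the brush back in its holder, then slide the jug, standing upright, between the rails of the white steriliser dock until its wall presses the black roller lever just far enough for the switch to click, never through its overtravel, and leave it standing there with the switch clicked. Leave the tomato and the green mug where they are.

Things in the scene. Friction and masses are not known exactly. Their poses are not given: they have to be found in the camera images.
- dock: Fixed steriliser dock: white housing 156 mm wide, 75 deep, 92 high. Origin on the worktop under the middle of its front face; x points into the housing (the way the jug is pushed), y left, z up. Two grey rails, 20 mm high, 131 mm apart inside (y = +-65.5), run from the face to x = -140 mm; between them is bare worktop. The roller lever stands out of the middle of the face.
- lever (a joint): Roller lever switch on the dock's face (rad). 0 free, grows as the roller is pushed in. Clicks at 0.20 and is on above; over 0.45 is overtravel (stop 0.60); 0.30 is a good place to stop. Hinge along the dock's y, 8 mm before the face, 30 mm up; arm 50 mm, up and out at 45 deg when free. Spring 0.7 N at the click, 1.1 N at 0.45: too weak to move the jug, and no jump in force is felt.
- roller (a point): Centre of the black roller at the lever's end (18 mm diameter, 22 mm wide, axle along the dock's y). With the lever free it lies 43 mm before the housing's front face, 65 mm above the worktop; at the click it has moved 8 mm towards the housing, at the overtravel limit 19 mm.
- jug: Loose cream ceramic jug, 105 mm high, 92 mm wide at the belly, 0.42 kg (+-25 %). Origin on its underside, z up. Its body is round about the vertical axis through (0, +11 mm); the handle points along -y. Inner floor 6 mm above the underside. Pushed straight in, the switch clicks when this axis is about 85 mm before the dock's face, overtravel begins at about 73 mm; aim at 80.
- jug_mouth (a point): Middle of the jug's open mouth, on the round body's axis, 105 mm above its underside. Mouth and inside are clear for at least 20 mm around the axis.
- jug_handle (a point): Place to pinch the jug's handle, 80 mm above the underside, 58 mm out from the jug's axis. The handle is a loop 10 mm thick (along the jug's x), from 37 to 99 mm high; its upright part lies 40 to 68 mm out from the axis. Can be pinched from above, fingers on either side along the jug's x, tips about 60 mm above the worktop.
- brush: Loose straight round jug brush, 190 mm, 60 g. Origin at the bristles' tip, z towards the handle's end. Bristle head blue with white rings, 24 mm diameter, z 0 to 56 mm; steel neck to 85; blue handle, 20 mm diameter, z 85 to 190. It leans in the holder about 37 deg from vertical, bristles down, on the low side of the tube; from about z = 105 mm up it is outside the tube.
- holder: Fixed brush holder: white round tube (inner diameter 44 mm, outer 52, 100 deep) on a wooden foot 140 x 84 mm, leaning 35 deg from vertical with its mouth towards the holder's -x. Origin on the worktop under the foot's middle. In its frame the tube's axis leads from the inner floor at (32, 0, 25) mm to the mouth at (-25, 0, 107) mm.
- holder_mouth (a point): Middle of the tube's open mouth.
- holder_floor (a point): Middle of the tube's inner floor. The brush's tip rests about 8 mm from it.
- tomato: Loose red tomato, 60 mm, a bystander; origin under it.
- mug: Loose small green mug, 64 x 89 x 48 mm, a bystander; origin under it.
Mind the look-alikes: they are no part of the job. There is more than one size of the brush; the job needs the larger.

How it is judged:
On the way, in this order (a step that is already met when the one before it is completed fails the run):
1. the bristles are in the jug, their tip near its floor (z of brush in the frame of jug between 0 and 0.035 m and horizontal distance between brush and jug_mouth below 0.035 m), for 0.05 s.
2. the brush is drawn up in the jug (z of brush in the frame of jug above 0.065 m and horizontal distance between brush and jug_mouth below 0.045 m), for 0.05 s.
3. the bristles are down near the floor of the jug again (all of step 1), for 0.05 s.
4. the brush is back in its holder and let go (distance between brush and holder_floor below 0.035 m and angle between brush's own z axis and vertical below 0.9 rad and contact force between the fingers and brush below 0.1 N and linear speed of brush below 0.05 m/s), for 0.2 s.
5. the jug presses the roller lever past its click (value of joint lever between 0.2 and 0.45 rad and angle between jug's own z axis and vertical below 0.08 rad and height (world z) of jug below 0.008 m and y of jug_mouth in the frame of dock between -0.022 and 0.022 m), for 0.3 s.
At the end, for the whole second after the job is handed in: Jug upright (0.08 rad) on the worktop, its axis within 22 mm of the dock's middle line, holding the lever between click (0.20 rad) and overtravel (0.45 rad); brush in its holder, bristles down, tip within 35 mm of the middle of the tube's floor; both at rest (all of step 5 and distance between brush and holder_floor below 0.035 m and angle between brush's own z axis and vertical below 0.9 rad and linear speed of jug below 0.01 m/s and linear speed of brush below 0.02 m/s); the robot touches nothing.
It fails at once if the switch is pressed through its overtravel (more than 0.45 rad) (value of joint lever above 0.45 rad).
It fails at once if the jug is tipped by more than 0.35 rad (angle between jug's own z axis and vertical above 0.35 rad).
It fails at once if the tomato is moved by more than 30 mm (distance of tomato from where it was at the start of the episode above 0.03 m).
It fails at once if the mug is moved by more than 30 mm (distance of mug from where it was at the start of the episode above 0.03 m).
It also fails if it takes over 66 s, if anything falls off the work surface, if the arm or the gripper's body presses on something with over 40 N, if the wrist force passes 120 N, or if a joint passes its speed limit or range.

## Working session

There is one attempt and no reset: what is moved stays moved. The work goes in short steps, Python scripts to look and compute and a tool call to move; the robot and the scene stay as the last step left them, time stands still between calls to the robot, and variables do not carry over. Pictures are saved under pics/ and viewed, and the job is handed in when it is done.

Besides the shell and the picture viewer there is one more tool, called after "Request:" as name(argument=value, ...), one argument or row to a line, values as JSON. arm_command: Moves the arm, as the interface text tells. Its arguments: {"type":"object","properties":{"moves":{"type":"array","items":{"type":"object","properties":{"delta_pos":{"type":"array","items":{"type":"number"}},"spin":{"type":"number"}}}},"gripper":{"type":"number"},"squeeze":{"type":"number"}},"required":["moves"]}

```bash
ls; mkdir -p pics
python3 - <<'E'
from bench import bot
import cv2
print(bot.get_state())
for n in("scene","top"):
    cv2.imwrite(f"pics/{n}0.png",bot.camera(n)); i=bot.camera_info(n); print(n,i)
E
```

```text
pics
{'time': 0.0, 'qpos': array([ 1.23741669e+00,  1.24512970e-01,  1.65167186e+00, -1.16215858e-05,
        1.36752554e+00, -8.26118004e-02]), 'qd': array([-0.00122573,  0.00089522,  0.00050107, -0.00125146,  0.0018999 ,
       -0.00041813]), 'joint_torque': array([-1.20092765e-03, -4.23628235e+01, -3.65445113e+01, -1.62227152e-04,
        7.20891388e-03, -9.53830465e-06]), 'tool_pos': array([0.16113207, 0.62907427, 0.23004921]), 'tool_rot': array([ 0.19523612,  1.56224295, -0.19850181]), 'contact_force': array([-0.05907653,  0.615924  , -0.2904494 ]), 'ft_torque': array([-0.02954741, -0.00585887, -0.02090272]), 'opening': 0.08508398991670958}
scene {'camera_matrix': array([[472.73223459,   0.        , 279.65886117],
       [  0.        , 472.73223459, 220.56605306],
       [  0.        ,   0.        ,   1.        ]]), 'position': array([-0.14866212, -0.39295821,  0.87453439]), 'orientation': array([-2.05674698,  1.22434142, -0.54143646])}
top {'camera_matrix': array([[403.05962488,   0.        , 281.41710407],
       [  0.        , 403.05962488, 208.2505882 ],
       [  0.        ,   0.        ,   1.        ]]), 'position': array([ 0.42456517, -0.02007156,  1.02530568]), 'orientation': array([-2.14408151,  2.12194587, -0.19979402])}
```

View pics/scene0.png

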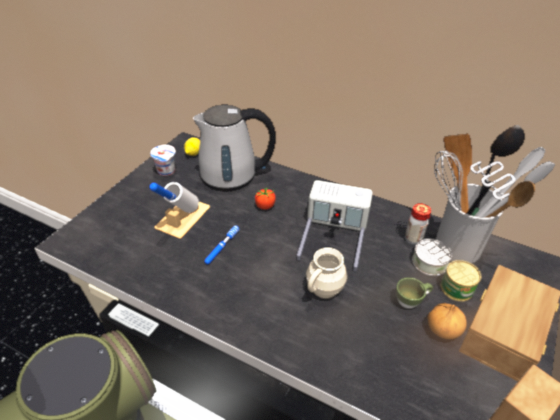

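View pics/top0.png

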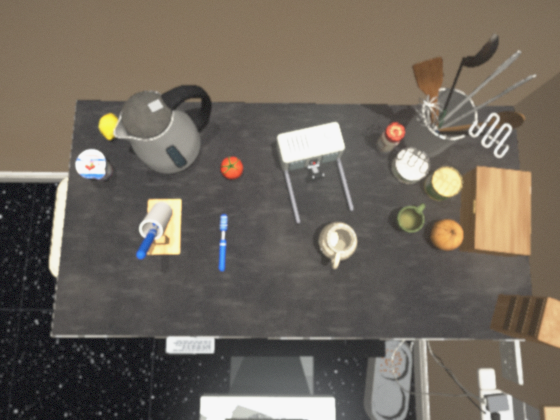

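```bash
cat > h.py <<'E'
import numpy as np, cv2
from scipy.spatial.transform import Rotation as R
from bench import bot
I={n:bot.camera_info(n) for n in("scene","top")}
def ray(n,p):
    i=I[n];d=np.linalg.inv(i["camera_matrix"])@[p[0],p[1],1.]
    return i["position"],R.from_rotvec(i["orientation"]).as_matrix()@d
def onz(n,p,z):
    o,d=ray(n,p);return o+d*(z-o[2])/d[2]
def proj(n,P):
    i=I[n];c=R.from_rotvec(i["orientation"]).as_matrix().T@(np.atleast_2d(P)-i["position"]).T
    q=i["camera_matrix"]@c;return (q[:2]/q[2]).T
def tri(ps,pt):
    A=np.zeros((3,3));b=np.zeros(3);L=[]
    for n,p in(("scene",ps),("top",pt)):
        o,d=ray(n,p);d=d/np.linalg.norm(d);M=np.eye(3)-np.outer(d,d);A+=M;b+=M@o;L.append((o,M))
    X=np.linalg.solve(A,b);return X,[float(np.linalg.norm(M@(X-o)))*1000 for o,M in L]
def crop(src,out,u0,v0,w,h,s):
    im=cv2.imread(src)[v0:v0+h,u0:u0+w];im=cv2.resize(im,None,fx=s,fy=s,interpolation=cv2.INTER_CUBIC)
    for k in range(0,w,10):cv2.line(im,(k*s,0),(k*s,8 if k%50 else 20),(0,255,255),1)
    for k in range(0,h,10):cv2.line(im,(0,k*s),(8 if k%50 else 20,k*s),(0,255,255),1)
    cv2.imwrite(out,im)
E
python3 - <<'E'
from h import *
crop("pics/top0.png","pics/c1.png",120,190,130,90,6)
crop("pics/scene0.png","pics/c2.png",140,170,130,100,6)
crop("pics/top0.png","pics/c3.png",260,110,110,170,5) if 0 else crop("pics/top0.png","pics/c3.png",265,115,110,155,3)
crop("pics/top0.png","pics/c3.png",270,115,100,100,6)
crop("pics/top0.png","pics/c4.png",300,200,80,80,7)
crop("pics/scene0.png","pics/c5.png",285,175,110,130,4)
E
```

```text
(no output)
```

View pics/c1.png

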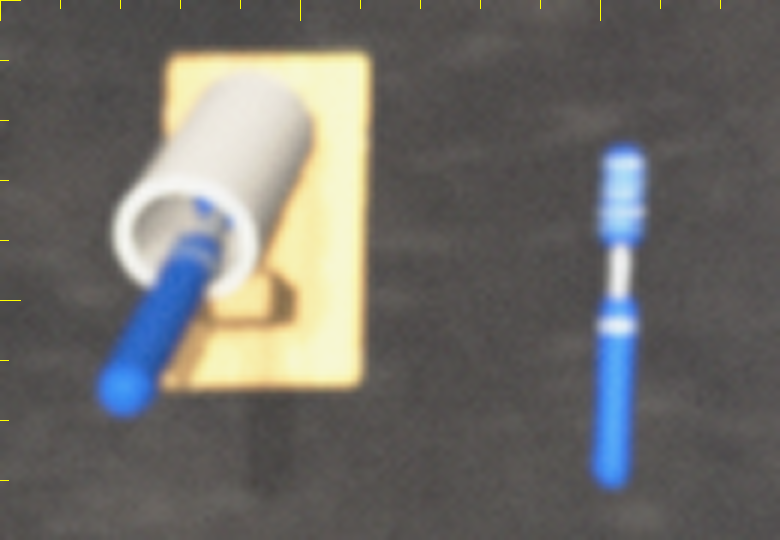

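View pics/c2.png

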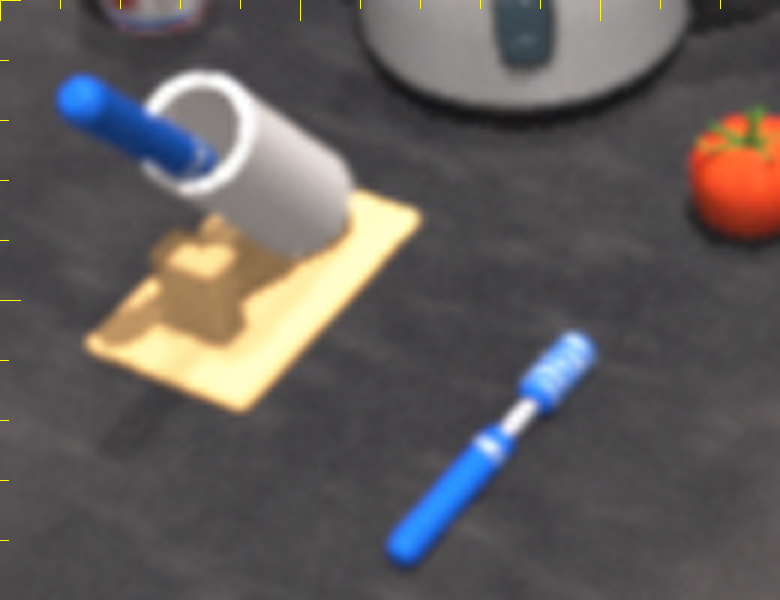

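View pics/c3.png

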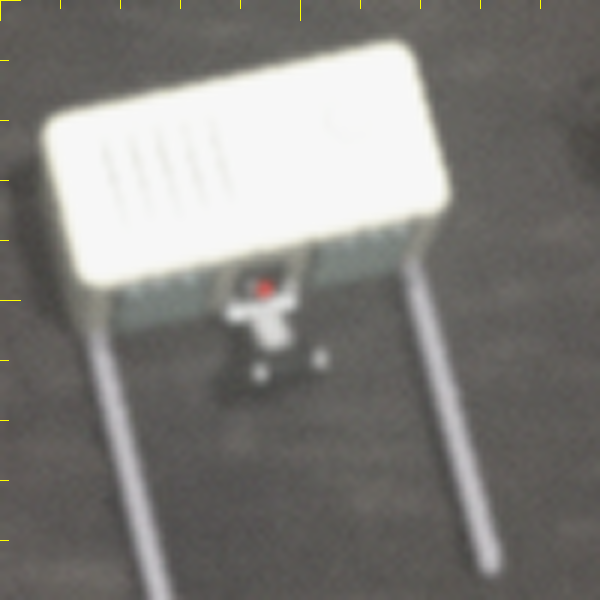

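View pics/c4.png

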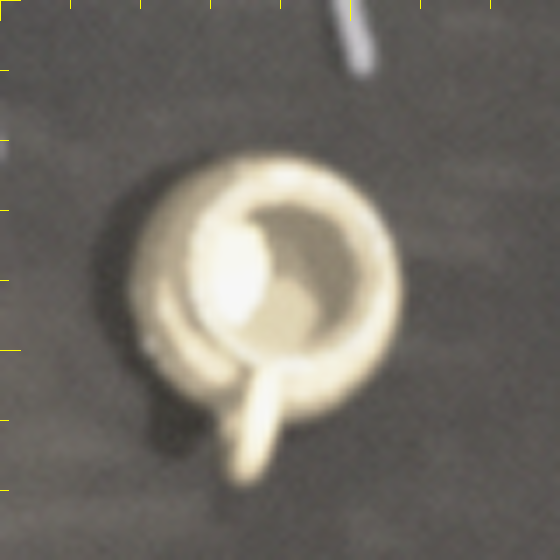

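View pics/c5.png

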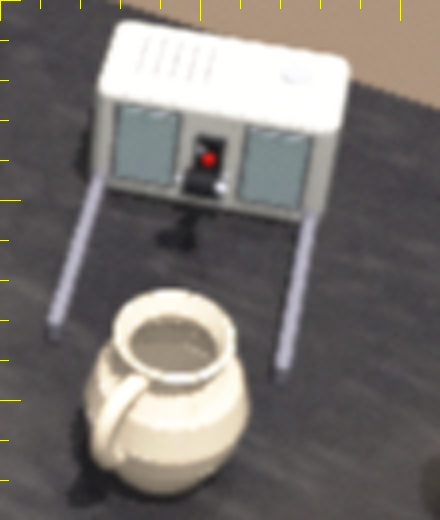

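Run:
```python
from h import *
np.set_printoptions(precision=4,suppress=True)
T=lambda x,y:(120+x/6,190+y/6); S=lambda x,y:(140+x/6,170+y/6)
D=lambda x,y:(270+x/6,115+y/6); J=lambda x,y:(300+x/7,200+y/7); C=lambda x,y:(285+x/4,175+y/4)
print("brush end",tri(S(83,98),T(123,388)))
print("tube mouth",tri(S(199,131),T(187,238)))
print("ring",tri(S(203,157),T(199,249)))
print("foot", [tri(S(*a),T(*b)) for a,b in(((420,218),(372,52)),((243,410),(362,388)))])
print("dock top corners FL,FR", tri(C(100,95),D(88,285)),tri(C(335,130),D(448,195)))
print("rail ends", onz("top",D(490,568),.01),onz("scene",C(282,372),.01),onz("scene",C(53,328),.01))
print("rail end L top",onz("top",(297.5,220),.01))
print("jug mouth", tri(C(174,334),J(275,278)))
print("jug outer rim top",onz("top",J(280,262),.105))
print("loose len",np.linalg.norm(onz("top",T(624,148),.01)-onz("top",T(611,488),.01)))
```

```text
brush end (array([0.4756, 0.2686, 0.1673]), [0.4071721246686965, 0.40717212466874764])
tube mouth (array([0.5362, 0.2693, 0.1058]), [0.11911535842489211, 0.11911535842483796])
ring (array([0.5336, 0.2677, 0.0941]), [0.49086549498410326, 0.4908654949840486])
foot [(array([0.6291, 0.2298, 0.0016]), [1.956565916161846, 1.9565659161617939]), (array([0.4856, 0.2241, 0.0059]), [0.5266868443268774, 0.5266868443269445])]
dock top corners FL,FR (array([ 0.7061, -0.0344,  0.0816]), [0.926607359558719, 0.9266073595587986]) (array([ 0.7448, -0.1801,  0.0843]), [1.4329527235901434, 1.4329527235902197])
rail ends [ 0.6048 -0.209   0.01  ] [ 0.6043 -0.208   0.01  ] [ 0.5697 -0.0708  0.01  ]
rail end L top [ 0.5765 -0.0703  0.01  ]
jug mouth (array([ 0.5191, -0.1638,  0.1029]), [2.295229241630372, 2.295229241630291])
jug outer rim top [ 0.523  -0.1632  0.105 ]
loose len 0.14269940467630338
```

```bash
cat >> h.py <<'E'
def st():
    s=bot.get_state();M=R.from_rotvec(s["tool_rot"]).as_matrix();return s,M
def go(*targets,yaw=None):
    """grasp-point-independent: TCP targets -> units. yaw = wanted world angle of tool y (mod pi)"""
    s,M=st();print("t",round(s["time"],2),"tcp",s["tool_pos"].round(4),"x",M[:,0].round(3),"y",M[:,1].round(3),"z",M[:,2].round(3),"F",s["contact_force"].round(2),"op",round(s["opening"],4),"q6",s["qpos"].round(2))
    for t in targets:
        print("  ->",((M.T@(np.array(t)-s["tool_pos"]))/.04).round(3))
    if yaw is not None:
        a=np.arctan2(M[1,1],M[0,1]);d=(yaw-a+np.pi/2)%np.pi-np.pi/2
        # spin about tool x; x is down => world yaw = -spin
        print("  spin",(-np.degrees(d)/5).round(3))
E
python3 - <<'E'
from h import *
go((.495,.269,.25),(.495,.269,.124),yaw=np.radians(91.5))
E
```

```text
t 0.1 tcp [0.1612 0.6291 0.2302] x [-0.001 -0.002 -1.   ] y [ 0.248  0.969 -0.002] z [ 0.969 -0.248 -0.   ] F [ 0.43 -0.32 -0.61] op 0.0852 q6 [ 1.24  0.12  1.65 -0.    1.37 -0.08]
  -> [-0.484 -6.651 10.319]
  -> [ 2.666 -6.645 10.32 ]
  spin -3.174
```

Request:
arm_command(
  moves=[
    {"delta_pos": [-0.2,-0.7,1.0],"spin": -0.5},
    {"delta_pos": [-0.48,-1.5,2.3],"spin": -1.2},
    {"delta_pos": [-0.48,-2.3,3.6],"spin": -2},
    {"delta_pos": [-0.48,-3.1,4.9],"spin": -2.8},
    {"delta_pos": [-0.48,-3.9,6.1],"spin": -3.17},
    {"delta_pos": [-0.48,-4.7,7.4],"spin": -3.17},
    {"delta_pos": [-0.48,-5.5,8.6],"spin": -3.17},
    {"delta_pos": [-0.48,-6.2,9.6],"spin": -3.17},
    {"delta_pos": [-0.48,-6.65,10.32],"spin": -3.17},
    {"delta_pos": [-0.48,-6.65,10.32],"spin": -3.17},
    {"delta_pos": [-0.48,-6.65,10.32],"spin": -3.17},
  ],
  gripper=50,
)

```text
time: 1.48
tool_pos: [0.4945, 0.2693, 0.2493]
tool_rot: [-0.022, 1.572, 0.019]
contact_force: [0.2, -0.7, -0.0]
opening: 0.0501
```

Run:
```python
from h import *
go((.495,.269,.20),(.495,.269,.124),yaw=np.radians(91.5))
```

```text
t 1.48 tcp [0.4945 0.2693 0.2493] x [-0.002 -0.002 -1.   ] y [-0.026  1.    -0.002] z [ 1.     0.026 -0.002] F [ 0.23 -0.7  -0.04] op 0.0501 q6 [ 0.4  -0.08  1.82 -0.    1.4  -1.19]
  -> [ 1.233 -0.005  0.014]
  -> [ 3.133e+00 -2.000e-03  1.700e-02]
  spin -0.004
```

Request:
arm_command(
  moves=[
    {"delta_pos": [1.0,0,0.01],"spin": 0},
    {"delta_pos": [2.0,0,0.01],"spin": 0},
    {"delta_pos": [2.7,0,0.01],"spin": 0},
    {"delta_pos": [3.13,0,0.01],"spin": 0},
    {"delta_pos": [3.13,0,0.01],"spin": 0},
  ],
)

```text
time: 2.1
tool_pos: [0.4935, 0.2694, 0.1229]
tool_rot: [-0.023, 1.575, 0.019]
contact_force: [-0.7, 0.2, -0.3]
opening: 0.0503
```

Request:
arm_command(
  moves=[
    {"delta_pos": [0,0,0]},
    {"delta_pos": [0,0,0]},
    {"delta_pos": [0,0,0]},
    {"delta_pos": [0,0,0]},
    {"delta_pos": [0,0,0]},
  ],
  gripper=10,
  squeeze=25,
)

```text
schema error: expected keys delta_pos, spin
```

Run:
```python
from h import *
go((.495,.269,.124))
for n in("scene","top"): cv2.imwrite(f"pics/{n}1.png",bot.camera(n))
crop("pics/top1.png","pics/d1.png",110,180,110,100,5)
crop("pics/scene1.png","pics/d2.png",110,110,130,110,6)
```

```text
t 2.1 tcp [0.4935 0.2694 0.1229] x [-0.004 -0.003 -1.   ] y [-0.027  1.    -0.003] z [ 1.     0.027 -0.004] F [-0.67  0.21 -0.32] op 0.0503 q6 [ 0.4   0.03  1.94 -0.    1.18 -1.19]
  -> [-0.028 -0.011  0.038]
```

View pics/d1.png

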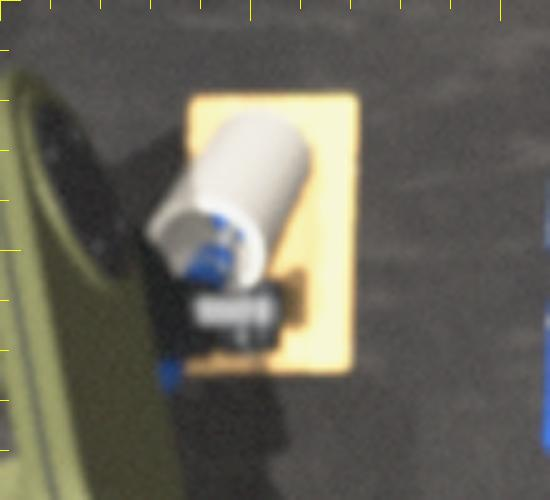

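View pics/d2.png

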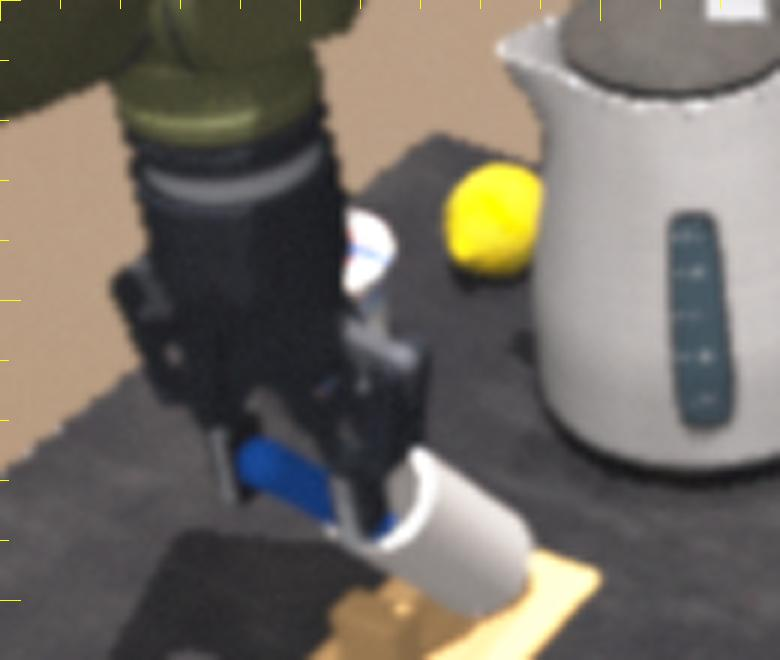

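The open fingers straddle the blue handle (scene about (155,190)), above the tube mouth at (176,195). Closing now.

Request:
arm_command(
  moves=[
    {"delta_pos": [0,0,0],"spin": 0},
    {"delta_pos": [0,0,0],"spin": 0},
    {"delta_pos": [0,0,0],"spin": 0},
    {"delta_pos": [0,0,0],"spin": 0},
    {"delta_pos": [0,0,0],"spin": 0},
  ],
  gripper=8,
  squeeze=25,
)

```text
time: 2.82
tool_pos: [0.496, 0.2701, 0.1268]
tool_rot: [-0.021, 1.569, 0.021]
contact_force: [-1.4, 0.2, 5.3]
opening: 0.0192
```

Run:
```python
from h import *
go((.495,.269,.124))
for n in("scene","top"): cv2.imwrite(f"pics/{n}2.png",bot.camera(n))
crop("pics/scene2.png","pics/d2.png",110,150,100,80,7)
```

```text
t 2.83 tcp [0.496  0.2701 0.1268] x [ 0.002 -0.    -1.   ] y [-0.026  1.    -0.   ] z [1.    0.026 0.002] F [-1.4   0.16  5.34] op 0.0192 q6 [ 0.4   0.02  1.94 -0.    1.18 -1.19]
  -> [ 0.07  -0.027 -0.026]
```

View pics/d2.png

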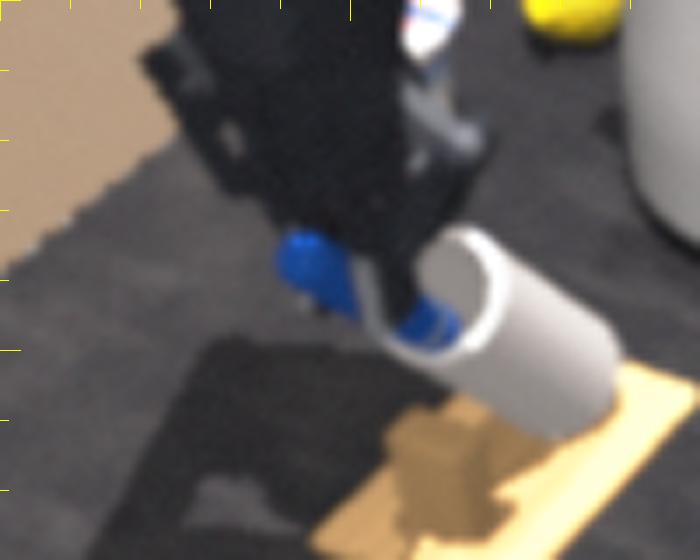

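Request:
arm_command(
  moves=[
    {"delta_pos": [-0.3,0,-0.21],"spin": 0},
    {"delta_pos": [-0.6,0,-0.42],"spin": 0},
    {"delta_pos": [-0.9,0,-0.63],"spin": 0},
    {"delta_pos": [-1.13,0,-0.8],"spin": 0},
    {"delta_pos": [-1.13,0,-0.8],"spin": 0},
    {"delta_pos": [-1.3,0,-0.5],"spin": 0},
    {"delta_pos": [-1.5,0,-0.2],"spin": 0},
    {"delta_pos": [-1.7,0,0.15],"spin": 0},
    {"delta_pos": [-1.9,0,0.5],"spin": 0},
    {"delta_pos": [-2.1,0,0.8],"spin": 0},
    {"delta_pos": [-2.25,0,1.1],"spin": 0},
    {"delta_pos": [-2.25,0,1.2],"spin": 0},
    {"delta_pos": [-2.25,0,1.2],"spin": 0},
  ],
)

```text
time: 4.55
tool_pos: [0.5445, 0.2715, 0.2176]
tool_rot: [-0.02, 1.567, 0.021]
contact_force: [-2.0, -0.3, 0.9]
opening: 0.019
```

Run:
```python
from h import *
go((.495,.269,.124))
for n in("scene","top"): cv2.imwrite(f"pics/{n}3.png",bot.camera(n))
crop("pics/scene3.png","pics/d2.png",120,100,110,130,4)
crop("pics/top3.png","pics/d1.png",110,180,110,100,5)
```

```text
t 4.55 tcp [0.5445 0.2715 0.2176] x [ 0.003  0.    -1.   ] y [-0.026  1.     0.   ] z [1.    0.026 0.003] F [-2.02 -0.34  0.93] op 0.019 q6 [ 0.37  0.04  1.76 -0.    1.34 -1.22]
  -> [ 2.335 -0.032 -1.246]
```

View pics/d2.png

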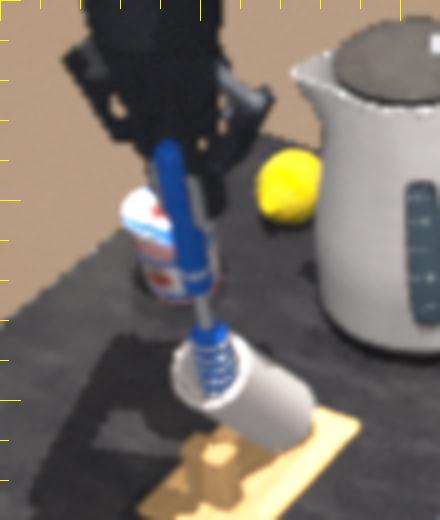

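View pics/d1.png

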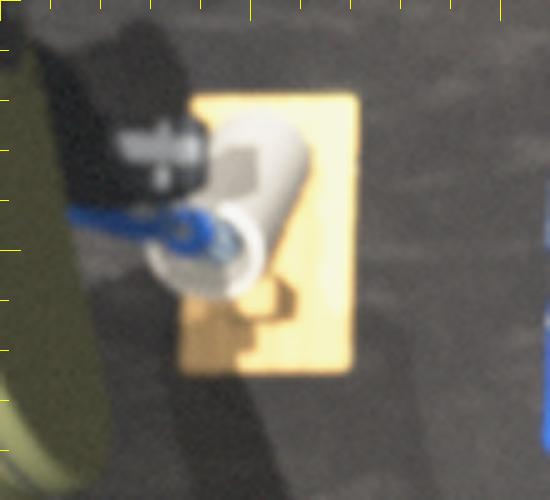

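Run:
```python
from h import *
P=np.array([[.5445,.2715,.2176],[.5445,.2715,.2366],[.542,.2695,.083],[.554,.269,.1186]])
for n,o,s in(("scene",(120,100),4),("top",(110,180),5)): print(n,((proj(n,P)-o)*s).round(0).tolist())
S=lambda x,y:(120+x/4,100+y/4);T=lambda x,y:(110+x/5,180+y/5)
print(tri(S(199,283),T(188,229)),"handle bottom")
```

```text
scene [[191.0, 213.0], [186.0, 187.0], [223.0, 390.0], [227.0, 336.0]]
top [[117.0, 193.0], [100.0, 186.0], [221.0, 242.0], [201.0, 206.0]]
(array([0.5330486 , 0.25843923, 0.17805329]), [4.400228749205181, 4.400228749205035]) handle bottom
```

Run:
```python
from h import *
crop("pics/scene3.png","pics/d2.png",145,125,50,80,9)
crop("pics/top3.png","pics/d1.png",115,200,55,50,12)
```

```text
(no output)
```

View pics/d2.png

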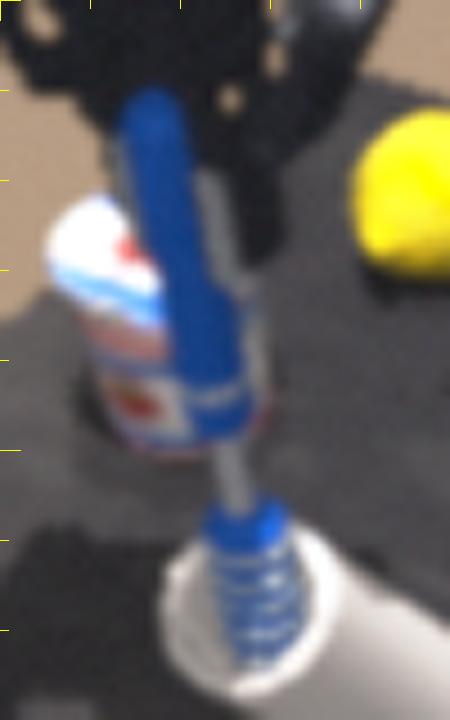

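View pics/d1.png

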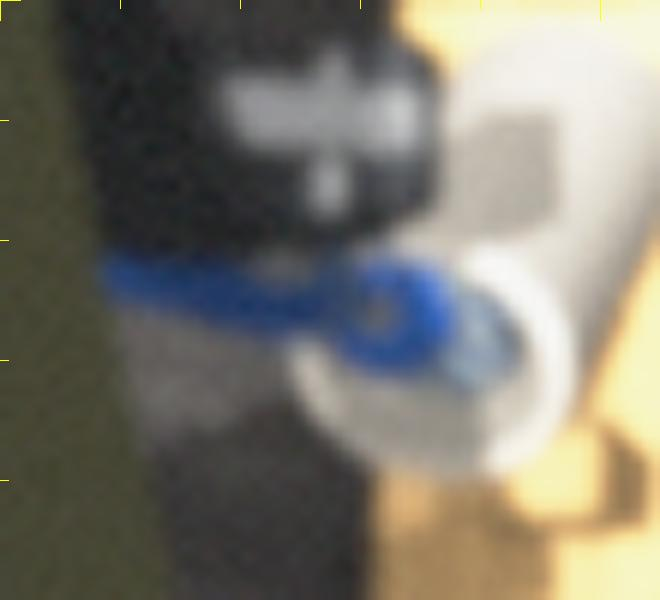

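Run:
```python
from h import *
from scipy.optimize import least_squares
S=lambda x,y:np.array((145+x/9,125+y/9));T=lambda x,y:np.array((115+x/12,200+y/12))
print(tri(S(245,515),T(395,308)))
obs=[("scene",.056,S(245,515)),("top",.056,T(395,308)),("scene",.188,S(152,105)),("scene",.085,S(224,430)),("scene",.003,S(262,660)),("top",.087,T(340,300))]
def f(p):
    a=np.array([p[3],p[4],1]);a/=np.linalg.norm(a);o=p[:3]
    return np.concatenate([proj(n,o+a*z)[0]-q for n,z,q in obs])
r=least_squares(f,[.542,.27,.083,0,0]);print(r.x.round(4),r.fun.round(1),np.degrees(np.arctan(r.x[3:])))
```

```text
(array([0.54107312, 0.26950435, 0.13317462]), [1.1026540565343035, 1.1026540565343943])
[ 0.5394  0.2681  0.0794 -0.0087  0.0189] [-0.1 -0.1 -0.7  1.1  0.7  0.3  0.3 -0.   1.4 -0.  -1.   0. ] [-0.50027115  1.08264394]
```

```bash
python3 - <<'E'
from h import *
J=lambda x,y:(300+x/7,200+y/7); C=lambda x,y:(285+x/4,175+y/4)
print(onz("top",J(267,288),.05),onz("top",J(277,268),.105),onz("scene",C(174,336),.105),onz("top",J(246,480),.09))
for c in[(.520,-.164)]:
  t=np.linspace(0,6.28,100)
  for n,src in(("top","pics/top0.png"),("scene","pics/scene0.png")):
    im=cv2.imread(src);u0,v0=(300,200) if n=="top" else (290,230)
    im=cv2.resize(im[v0:v0+80,u0:u0+80],None,fx=7,fy=7,interpolation=cv2.INTER_CUBIC)
    for r,z,col in((.046,.05,(0,0,255)),(.030,.105,(0,255,0))):
      P=np.c_[c[0]+r*np.cos(t),c[1]+r*np.sin(t),0*t+z]
      cv2.polylines(im,[(((proj(n,P)-(u0,v0))+.5)*7).astype(int)],1,col,1)
    cv2.imwrite(f"pics/o_{n}.png",im)
E
python3 -c "
import cv2,numpy as np
cv2.imwrite('pics/o1.png',cv2.resize(np.hstack([cv2.imread('pics/o_top.png'),cv2.imread('pics/o_scene.png')]),(800,400)))"
```

```text
[ 0.51975908 -0.16707372  0.05      ] [ 0.52098537 -0.16216496  0.105     ] [ 0.51739788 -0.16684751  0.105     ] [ 0.452625   -0.15316482  0.09      ]
```

View pics/o1.png

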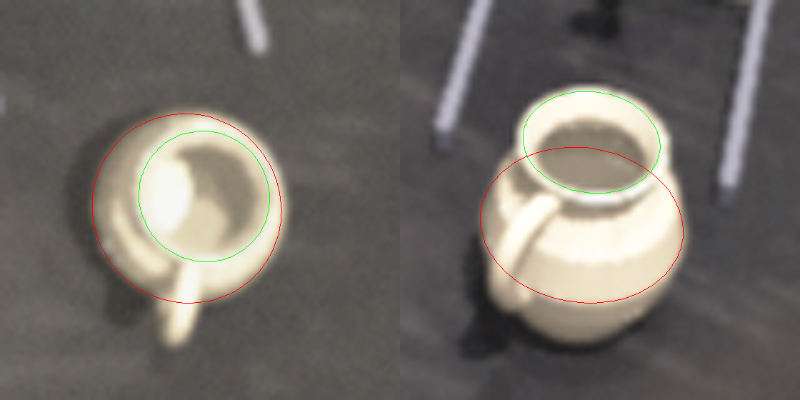

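Run:
```python
from h import *
go((.5445,.2715,.30),(.524,-.162,.30))
```

```text
t 4.65 tcp [0.5442 0.2715 0.2173] x [ 0.004  0.    -1.   ] y [-0.026  1.     0.   ] z [1.    0.026 0.004] F [-1.   -0.49  0.57] op 0.0192 q6 [ 0.37  0.04  1.76 -0.    1.33 -1.22]
  -> [-2.067  0.     0.016]
  -> [ -2.073 -10.82   -0.784]
```

Request:
arm_command(
  moves=[
    {"delta_pos": [-0.5,0,-0.1],"spin": 0},
    {"delta_pos": [-1.2,0,-0.1],"spin": 0},
    {"delta_pos": [-1.8,0,-0.1],"spin": 0},
    {"delta_pos": [-2.07,-0.4,-0.1],"spin": 0},
    {"delta_pos": [-2.07,-1.2,-0.15],"spin": 0},
    {"delta_pos": [-2.07,-2.2,-0.2],"spin": 0},
    {"delta_pos": [-2.07,-3.2,-0.25],"spin": 0},
    {"delta_pos": [-2.07,-4.2,-0.3],"spin": 0},
    {"delta_pos": [-2.07,-5.2,-0.4],"spin": 0},
    {"delta_pos": [-2.07,-6.2,-0.5],"spin": 0},
    {"delta_pos": [-2.07,-7.2,-0.6],"spin": 0},
    {"delta_pos": [-2.07,-8.2,-0.65],"spin": 0},
    {"delta_pos": [-2.07,-9.2,-0.7],"spin": 0},
    {"delta_pos": [-2.07,-10.0,-0.75],"spin": 0},
    {"delta_pos": [-2.07,-10.6,-0.78],"spin": 0},
    {"delta_pos": [-2.07,-10.82,-0.78],"spin": 0},
    {"delta_pos": [-2.07,-10.82,-0.78],"spin": 0},
  ],
  squeeze=40,
)

```text
time: 6.78
tool_pos: [0.5238, -0.1623, 0.2999]
tool_rot: [-0.02, 1.567, 0.02]
contact_force: [-0.1, 0.9, -0.2]
opening: 0.0189
```

Run:
```python
from h import *
go((.524,-.162,.30),(.524,-.162,.156))
for n in("scene","top"): cv2.imwrite(f"pics/{n}4.png",bot.camera(n))
crop("pics/scene4.png","pics/d2.png",280,140,100,160,4)
crop("pics/top4.png","pics/d1.png",300,180,90,90,6)
```

```text
t 6.78 tcp [ 0.5238 -0.1623  0.2999] x [ 0.004  0.001 -1.   ] y [-0.026  1.     0.   ] z [1.    0.026 0.004] F [-0.1   0.87 -0.16] op 0.0189 q6 [-0.4  -0.14  1.8   0.    1.48 -2.  ]
  -> [-0.003  0.008  0.005]
  -> [ 3.597  0.007 -0.009]
```

View pics/d2.png

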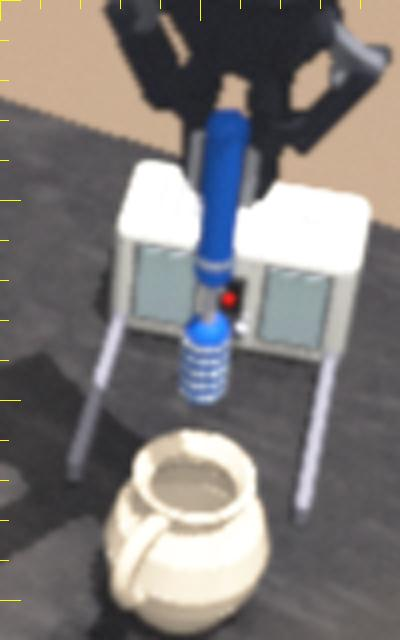

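View pics/d1.png

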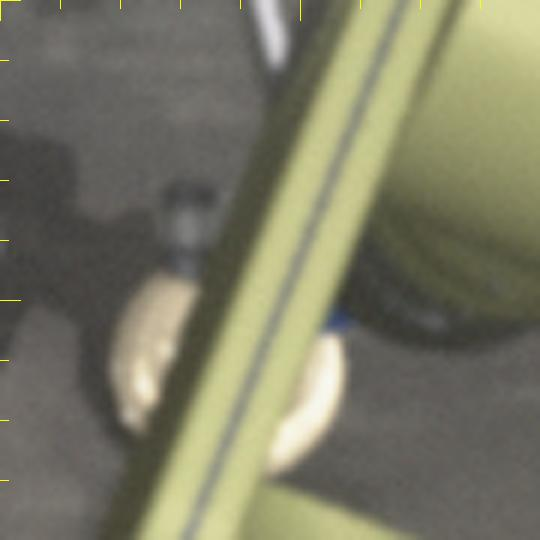

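Run:
```python
from h import *
b=np.array([.519,-.1657,.161])
for z in(0,.056,.085,.19): print(z,((proj("scene",b+[0.,0,z])[0]-(280,140))*4).round(0))
```

```text
0 [202. 402.]
0.056 [211. 325.]
0.085 [217. 282.]
0.19 [237. 112.]
```

Request:
arm_command(
  moves=[
    {"delta_pos": [0.8,0,0],"spin": 0},
    {"delta_pos": [1.6,0,0],"spin": 0},
    {"delta_pos": [2.4,0,0],"spin": 0},
    {"delta_pos": [3.1,0,0],"spin": 0},
    {"delta_pos": [3.55,0,0],"spin": 0},
    {"delta_pos": [3.6,0,0],"spin": 0},
    {"delta_pos": [3.6,0,0],"spin": 0},
    {"delta_pos": [3.6,0,0],"spin": 0},
  ],
)

```text
time: 7.88
tool_pos: [0.5255, -0.1617, 0.1575]
tool_rot: [-0.022, 1.564, 0.021]
contact_force: [0.5, -0.6, -0.3]
opening: 0.0188
```

Run:
```python
from h import *
go((.524,-.162,.218))
for n in("scene","top"): cv2.imwrite(f"pics/{n}5.png",bot.camera(n))
crop("pics/scene5.png","pics/d2.png",280,170,100,130,4)
```

```text
t 7.88 tcp [ 0.5255 -0.1617  0.1575] x [ 0.006 -0.    -1.   ] y [-0.027  1.    -0.001] z [1.    0.027 0.006] F [ 0.46 -0.59 -0.3 ] op 0.0188 q6 [-0.4  -0.04  1.95  0.    1.23 -2.  ]
  -> [-1.512 -0.008 -0.028]
```

View pics/d2.png

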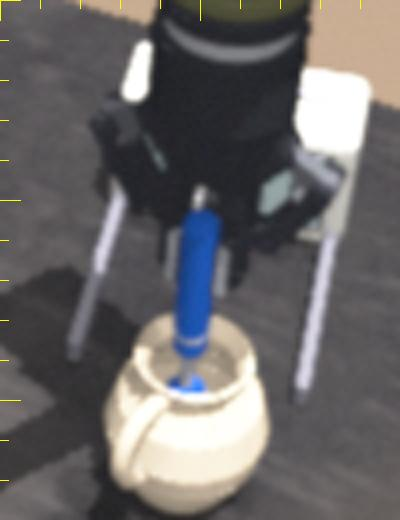

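Request:
arm_command(
  moves=[
    {"delta_pos": [-0.5,0,0],"spin": 0},
    {"delta_pos": [-1.1,0,0],"spin": 0},
    {"delta_pos": [-1.6,0,0],"spin": 0},
    {"delta_pos": [-1.6,0,0],"spin": 0},
    {"delta_pos": [-1.6,0,0],"spin": 0},
    {"delta_pos": [-1.0,0,0],"spin": 0},
    {"delta_pos": [-0.4,0,0],"spin": 0},
    {"delta_pos": [0.05,0,0],"spin": 0},
    {"delta_pos": [0.05,0,0],"spin": 0},
    {"delta_pos": [0.05,0,0],"spin": 0},
    {"delta_pos": [0.05,0,0],"spin": 0},
  ],
)

```text
time: 9.35
tool_pos: [0.526, -0.1619, 0.1565]
tool_rot: [-0.022, 1.563, 0.02]
contact_force: [0.1, 0.5, -0.7]
opening: 0.0193
```

Run:
```python
from h import *
go((.5235,-.162,.30),(.541,.2705,.30),(.541,.2705,.225))
```

```text
t 9.35 tcp [ 0.526  -0.1619  0.1565] x [ 0.008 -0.001 -1.   ] y [-0.027  1.    -0.001] z [1.    0.027 0.008] F [ 0.11  0.46 -0.69] op 0.0193 q6 [-0.4  -0.04  1.95  0.    1.23 -2.  ]
  -> [-3.588 -0.004 -0.035]
  -> [-3.596 10.792  0.694]
  -> [-1.721 10.795  0.68 ]
```

Request:
arm_command(
  moves=[
    {"delta_pos": [-0.7,0,0],"spin": 0},
    {"delta_pos": [-1.5,0,0],"spin": 0},
    {"delta_pos": [-2.4,0,0],"spin": 0},
    {"delta_pos": [-3.2,0,0],"spin": 0},
    {"delta_pos": [-3.6,0.4,0],"spin": 0},
    {"delta_pos": [-3.6,1.2,0.1],"spin": 0},
    {"delta_pos": [-3.6,2.2,0.2],"spin": 0},
    {"delta_pos": [-3.6,3.2,0.3],"spin": 0},
    {"delta_pos": [-3.6,4.2,0.4],"spin": 0},
    {"delta_pos": [-3.6,5.2,0.5],"spin": 0},
    {"delta_pos": [-3.6,6.2,0.6],"spin": 0},
    {"delta_pos": [-3.6,7.2,0.65],"spin": 0},
    {"delta_pos": [-3.6,8.2,0.65],"spin": 0},
    {"delta_pos": [-3.6,9.2,0.65],"spin": 0},
    {"delta_pos": [-3.6,10.0,0.65],"spin": 0},
    {"delta_pos": [-3.6,10.6,0.65],"spin": 0},
    {"delta_pos": [-3.6,10.8,0.65],"spin": 0},
    {"delta_pos": [-3.6,10.8,0.65],"spin": 0},
  ],
)

```text
time: 11.6
tool_pos: [0.5387, 0.271, 0.2998]
tool_rot: [-0.023, 1.564, 0.021]
contact_force: [-0.2, -0.7, -0.5]
opening: 0.0188
```

Run:
```python
from h import *
go((.536,.2705,.30),(.538,.2705,.225))
for n in("scene","top"): cv2.imwrite(f"pics/{n}6.png",bot.camera(n))
crop("pics/scene6.png","pics/d2.png",130,70,80,150,4)
crop("pics/top6.png","pics/d1.png",90,180,90,80,6)
b=np.array([.5305,.2665,.159])
for z in(0,.056,.085,.19): print(z,((proj("scene",b+[0.,0,z])[0]-(130,70))*4).round(0))
```

```text
t 11.6 tcp [0.5387 0.271  0.2998] x [ 0.007 -0.002 -1.   ] y [-0.028  1.    -0.002] z [1.    0.028 0.007] F [-0.24 -0.67 -0.47] op 0.0188 q6 [ 0.38 -0.02  1.68 -0.    1.47 -1.22]
  -> [-0.006 -0.011 -0.069]
  -> [ 1.869 -0.009 -0.032]
0 [158. 427.]
0.056 [144. 352.]
0.085 [136. 311.]
0.19 [105. 148.]
```

View pics/d2.png

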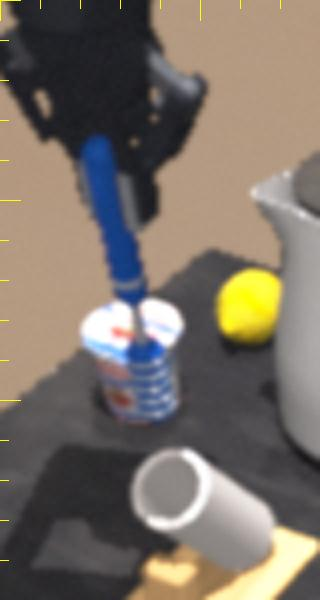

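View pics/d1.png

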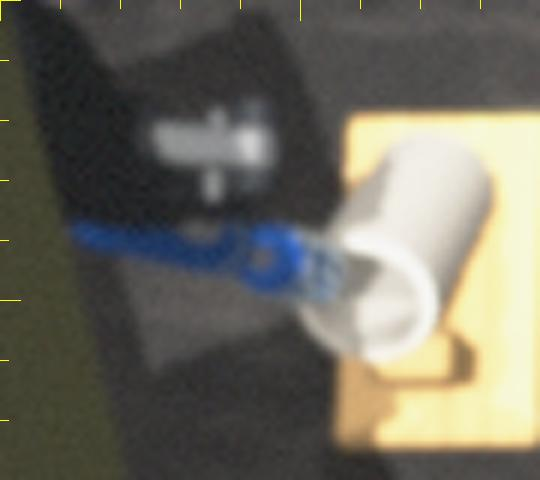

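Request:
arm_command(
  moves=[
    {"delta_pos": [0.6,0,0.1],"spin": 0},
    {"delta_pos": [1.2,0,0.12],"spin": 0},
    {"delta_pos": [1.7,0,0.12],"spin": 0},
    {"delta_pos": [1.95,0,0.1],"spin": 0},
    {"delta_pos": [1.95,0,0.1],"spin": 0},
    {"delta_pos": [2.1,0,-0.2],"spin": 0},
    {"delta_pos": [2.25,0,-0.5],"spin": 0},
    {"delta_pos": [2.45,0,-0.9],"spin": 0},
    {"delta_pos": [2.7,0,-1.2],"spin": 0},
    {"delta_pos": [2.95,0,-1.5],"spin": 0},
    {"delta_pos": [3.15,0,-1.8],"spin": 0},
    {"delta_pos": [3.2,0,-1.87],"spin": 0},
    {"delta_pos": [3.2,0,-1.87],"spin": 0},
  ],
  squeeze=25,
)

```text
time: 13.32
tool_pos: [0.4649, 0.2679, 0.171]
tool_rot: [-0.022, 1.564, 0.019]
contact_force: [1.0, -0.4, 0.1]
opening: 0.0189
```

Run:
```python
from h import *
go((.493,.2705,.132))
for n in("scene","top"): cv2.imwrite(f"pics/{n}7.png",bot.camera(n))
crop("pics/scene7.png","pics/d2.png",110,120,100,100,6)
```

```text
t 13.32 tcp [0.4649 0.2679 0.171 ] x [ 0.007 -0.002 -1.   ] y [-0.027  1.    -0.002] z [1.    0.027 0.007] F [ 1.   -0.39  0.1 ] op 0.0189 q6 [ 0.42 -0.08  1.97 -0.    1.26 -1.17]
  -> [0.978 0.049 0.698]
```

View pics/d2.png

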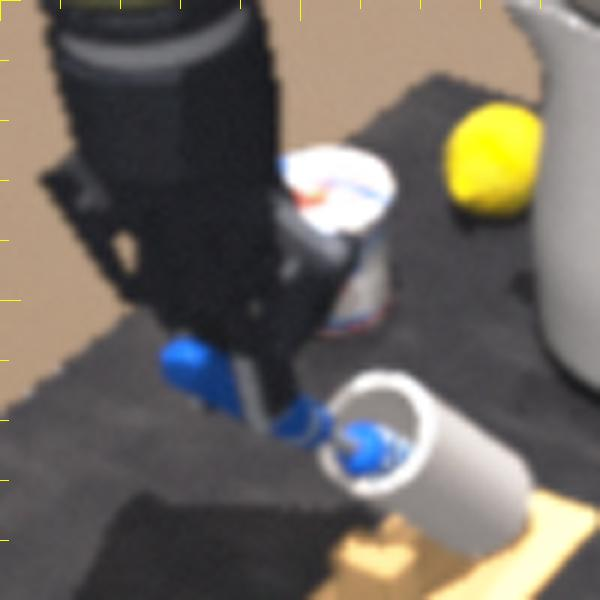

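Request:
arm_command(
  moves=[
    {"delta_pos": [0.3,0.02,0.21],"spin": 0},
    {"delta_pos": [0.6,0.04,0.42],"spin": 0},
    {"delta_pos": [0.85,0.05,0.6],"spin": 0},
    {"delta_pos": [0.98,0.05,0.69],"spin": 0},
    {"delta_pos": [0.98,0.05,0.69],"spin": 0},
  ],
)

```text
time: 14.05
tool_pos: [0.4934, 0.2704, 0.1315]
tool_rot: [-0.022, 1.564, 0.019]
contact_force: [3.8, -0.3, 0.2]
opening: 0.0192
```

Request:
arm_command(
  moves=[
    {"delta_pos": [0,0,0],"spin": 0},
    {"delta_pos": [0,0,0],"spin": 0},
    {"delta_pos": [0,0,0],"spin": 0},
    {"delta_pos": [0,0,0],"spin": 0},
  ],
  gripper=50,
)

```text
time: 14.55
tool_pos: [0.4932, 0.2704, 0.1316]
tool_rot: [-0.022, 1.564, 0.019]
contact_force: [0.2, -0.2, 0.2]
opening: 0.0498
```

Run:
```python
from h import *
go((.493,.2705,.25))
for n in("scene","top"): cv2.imwrite(f"pics/{n}8.png",bot.camera(n))
crop("pics/scene8.png","pics/d2.png",110,120,100,100,6)
```

```text
t 14.55 tcp [0.4932 0.2704 0.1316] x [ 0.006 -0.002 -1.   ] y [-0.026  1.    -0.002] z [1.    0.026 0.006] F [ 0.25 -0.23  0.17] op 0.0498 q6 [ 0.41  0.01  1.94 -0.    1.18 -1.19]
  -> [-2.961 -0.005  0.013]
```

View pics/d2.png

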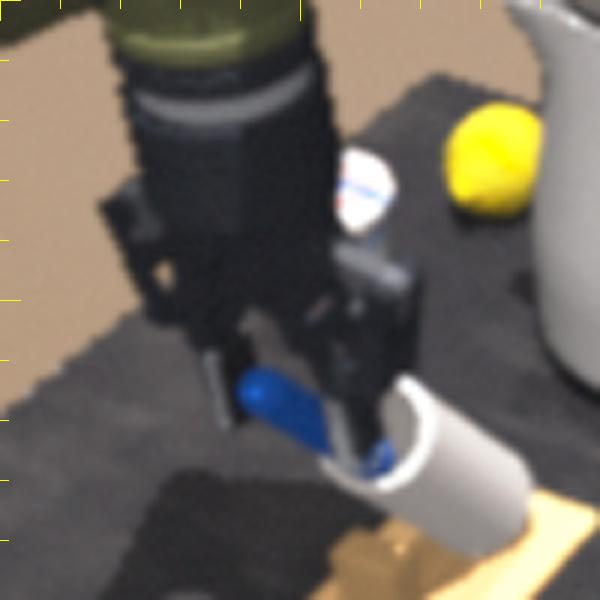

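Brush rests leaning in the tube (handle end at scene ~(154,185)), fingers open. Lift away and check.

Request:
arm_command(
  moves=[
    {"delta_pos": [-0.6,0,0],"spin": 0},
    {"delta_pos": [-1.4,0,0],"spin": 0},
    {"delta_pos": [-2.4,0,0],"spin": 0},
    {"delta_pos": [-3.2,-0.8,0],"spin": 0},
    {"delta_pos": [-3.6,-2.0,0],"spin": 0},
    {"delta_pos": [-3.6,-3.5,0],"spin": 0},
    {"delta_pos": [-3.6,-4.5,0],"spin": 0},
    {"delta_pos": [-3.6,-5.0,0],"spin": 0},
    {"delta_pos": [-3.6,-5.0,0],"spin": 0},
  ],
)

```text
time: 15.78
tool_pos: [0.4976, 0.0697, 0.2761]
tool_rot: [-0.02, 1.564, 0.017]
contact_force: [0.5, 0.6, 0.3]
opening: 0.05
```

Run:
```python
from h import *
go((.46,-.155,.25))
for n in("scene","top"): cv2.imwrite(f"pics/{n}9.png",bot.camera(n))
crop("pics/top9.png","pics/d1.png",120,190,130,90,6)
crop("pics/scene9.png","pics/d2.png",140,150,130,90,6)
crop("pics/scene9.png","pics/d3.png",290,175,100,120,5)
```

```text
t 15.78 tcp [0.4976 0.0697 0.2761] x [ 0.007 -0.002 -1.   ] y [-0.024  1.    -0.002] z [1.    0.024 0.007] F [0.47 0.63 0.27] op 0.05 q6 [ 0.03 -0.24  1.92 -0.    1.45 -1.56]
  -> [ 0.657 -5.594 -1.076]
```

View pics/d1.png

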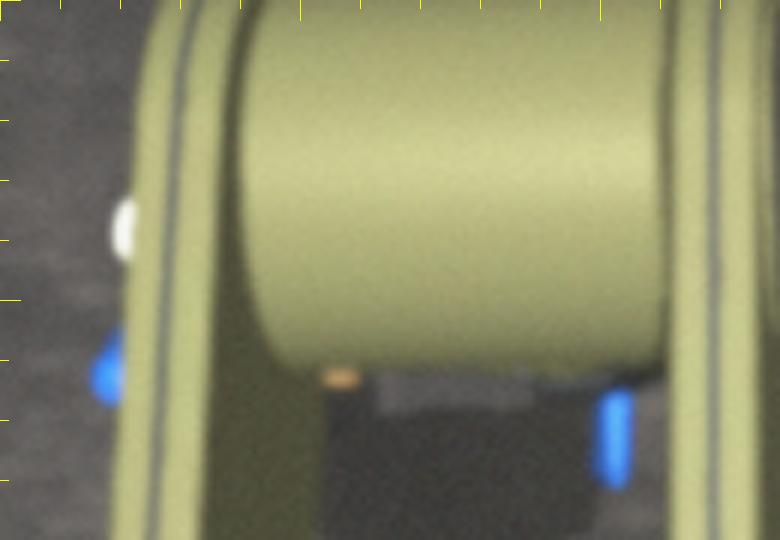

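View pics/d2.png

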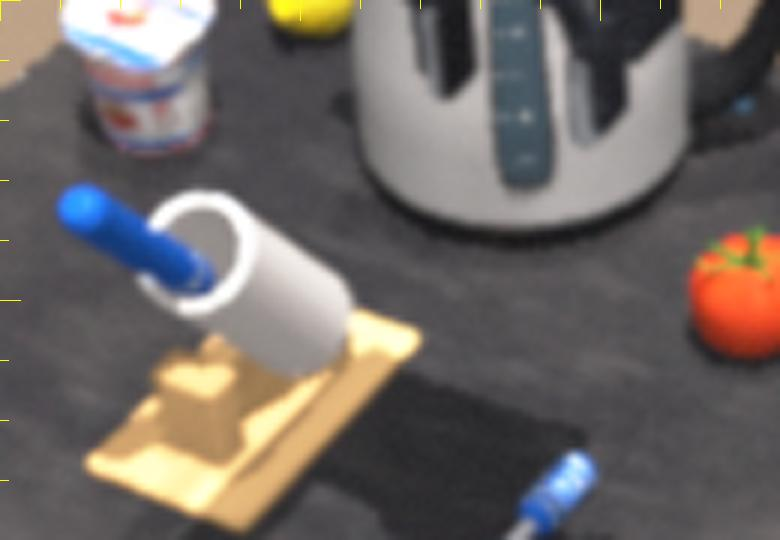

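View pics/top9.png

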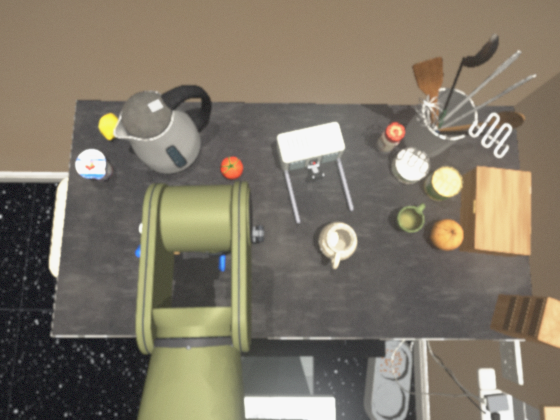

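Run:
```python
from h import *
from scipy.optimize import least_squares
crop("pics/top9.png","pics/e1.png",265,115,100,115,5)
D=lambda x,y:np.array((270+x/6,115+y/6));C=lambda x,y:np.array((285+x/4,175+y/4))
obs=[("top",(0,.078,.092),D(84,288)),("top",(0,-.078,.092),D(452,196)),("top",(.075,.078,.092),D(43,118)),("top",(.075,-.078,.092),D(412,40)),
("top",(-.14,-.0695,.02),D(490,575)),("top",(-.14,.0695,.02),(297.5,221.5)),("scene",(-.14,-.0695,.02),C(282,370)),("scene",(-.14,.0695,.02),C(53,327)),
("scene",(0,.078,.092),C(99,97)),("scene",(0,-.078,.092),C(337,132)),("scene",(.075,.078,.092),C(121,20)),("scene",(.075,-.078,.092),C(350,62))]
def W(p,l):
    c,s=np.cos(p[2]),np.sin(p[2]);return np.array([p[0]+c*l[0]-s*l[1],p[1]+s*l[0]+c*l[1],l[2]])
f=lambda p:np.concatenate([proj(n,W(p,l))[0]-q for n,l,q in obs])
r=least_squares(f,[.725,-.11,.23],loss="soft_l1");p=r.x;print(p,np.degrees(p[2]));print(f(p).reshape(-1,2).round(1))
for n,src,u0,v0 in(("top","pics/top9.png",265,115),("scene","pics/scene0.png",290,170)):
    im=cv2.imread(src);im=cv2.resize(im[v0:v0+120,u0:u0+110],None,fx=5,fy=5,interpolation=cv2.INTER_CUBIC)
    def L(a,col):
        cv2.polylines(im,[(((proj(n,[W(p,q) for q in a])-(u0,v0))+.5)*5).astype(int)],0,col,1)
    L([(0,.078,.092),(0,-.078,.092),(.075,-.078,.092),(.075,.078,.092),(0,.078,.092)],(0,0,255))
    L([(0,.078,0),(0,-.078,0)],(0,0,255))
    for s in(1,-1): L([(0,s*.0655,.02),(-.14,s*.0655,.02)],(0,255,0))
    t=np.linspace(0,6.28,30)
    L([(-.043,-.011,.065),(-.043,.011,.065)],(255,0,255))
    cv2.imwrite(f"pics/o_{n}.png",im)
cv2.imwrite("pics/o2.png",cv2.resize(np.hstack([cv2.imread("pics/o_top.png"),cv2.imread("pics/o_scene.png")]),(800,436)))
np.save("dock.npy",p)
```

```text
[ 0.71861344 -0.1081853   0.23152704] 13.265522171676944
[[-0.5  0.6]
 [ 1.   2.4]
 [-0.5 -0.1]
 [ 0.1 -0.2]
 [ 0.3  0.7]
 [ 1.1  1.9]
 [-0.4 -0.6]
 [ 0.2 -1.3]
 [-0.8 -2.7]
 [ 0.9 -0.5]
 [-0.3 -1.1]
 [ 1.1 -1.5]]
```

View pics/o2.png

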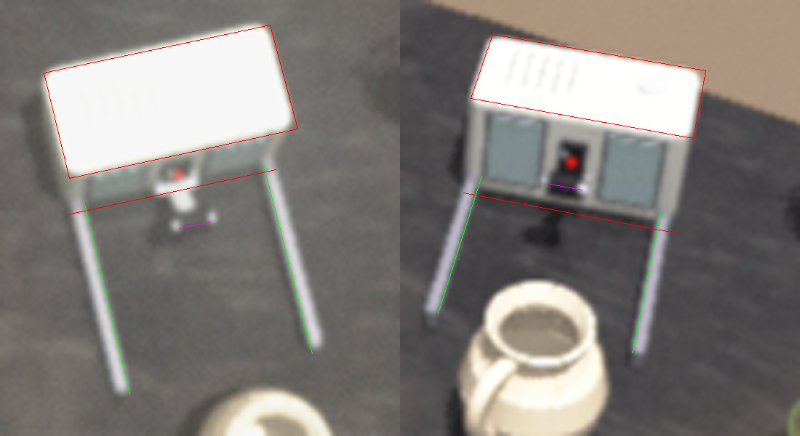

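Run:
```python
from h import *
crop("pics/top9.png","pics/e1.png",310,210,60,70,9)
crop("pics/scene9.png","pics/e2.png",295,230,70,80,8)
ax=np.array([.519,-.1655])
for n,o,s in(("top",(310,210),9),("scene",(295,230),8)):
  for z in(.08,.095):
    for r in(.04,.058,.068):
      print(n,z,r,((proj(n,[.519-.983*r,-.1655+.184*r,z])[0]-o+.5)*s).round(0))
```

```text
top 0.08 0.04 [243. 428.]
top 0.08 0.058 [231. 496.]
top 0.08 0.068 [225. 535.]
top 0.095 0.04 [252. 424.]
top 0.095 0.058 [240. 494.]
top 0.095 0.068 [233. 533.]
scene 0.08 0.04 [179. 377.]
scene 0.08 0.058 [140. 417.]
scene 0.08 0.068 [118. 439.]
scene 0.095 0.04 [183. 341.]
scene 0.095 0.058 [143. 381.]
scene 0.095 0.068 [121. 403.]
```

View pics/e1.png

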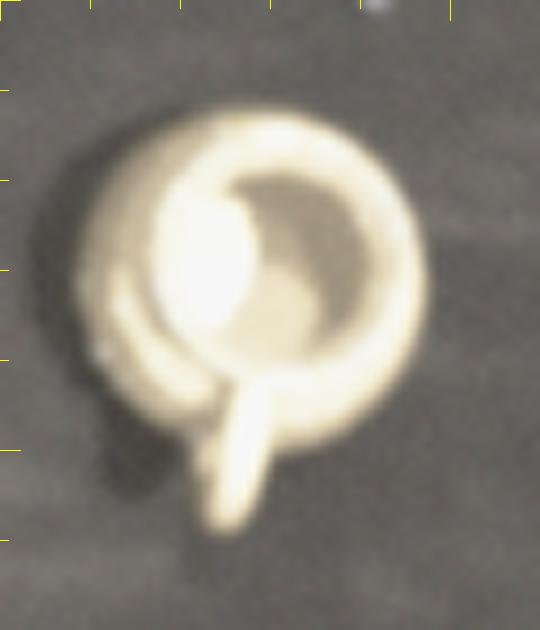

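View pics/e2.png

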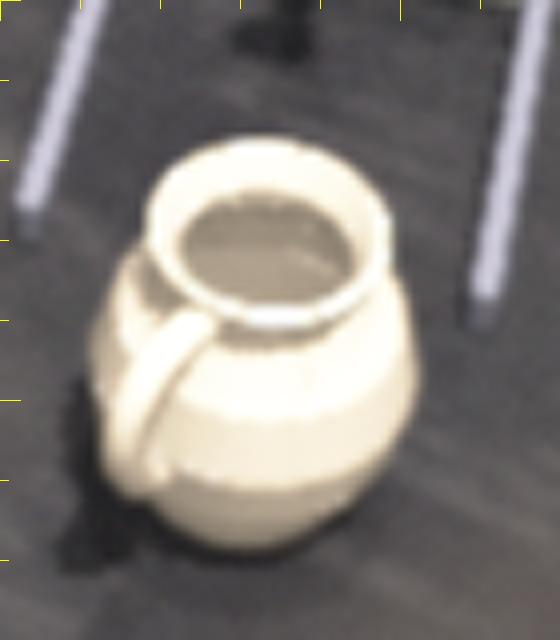

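Run:
```python
from h import *
go((.460,-.1545,.20),(.460,-.1545,.063),yaw=np.radians(78.8))
```

```text
t 15.88 tcp [0.4976 0.0711 0.276 ] x [ 0.007 -0.002 -1.   ] y [-0.026  1.    -0.002] z [1.    0.026 0.006] F [-0.34  1.   -0.31] op 0.0498 q6 [ 0.04 -0.24  1.92 -0.    1.45 -1.56]
  -> [ 1.904 -5.611 -1.098]
  -> [ 5.329 -5.605 -1.12 ]
  spin 2.537
```

Request:
arm_command(
  moves=[
    {"delta_pos": [0.1,-0.7,-0.2],"spin": 0.5},
    {"delta_pos": [0.3,-1.7,-0.4],"spin": 1.0},
    {"delta_pos": [0.6,-2.7,-0.6],"spin": 1.5},
    {"delta_pos": [0.9,-3.7,-0.8],"spin": 2.0},
    {"delta_pos": [1.1,-4.7,-1.0],"spin": 2.54},
    {"delta_pos": [1.3,-5.3,-1.1],"spin": 2.54},
    {"delta_pos": [1.5,-5.61,-1.1],"spin": 2.54},
    {"delta_pos": [1.9,-5.61,-1.1],"spin": 2.54},
    {"delta_pos": [1.9,-5.61,-1.1],"spin": 2.54},
    {"delta_pos": [1.9,-5.61,-1.1],"spin": 2.54},
  ],
)

```text
time: 17.12
tool_pos: [0.4601, -0.1536, 0.2001]
tool_rot: [0.152, 1.559, -0.153]
contact_force: [0.4, 1.2, 0.3]
opening: 0.0504
```

Run:
```python
from h import *
go((.460,-.1545,.063),yaw=np.radians(78.8))
for n in("scene","top"): cv2.imwrite(f"pics/{n}10.png",bot.camera(n))
crop("pics/scene10.png","pics/d2.png",270,150,110,150,4)
```

```text
t 17.12 tcp [ 0.4601 -0.1536  0.2001] x [ 0.006 -0.001 -1.   ] y [ 0.193  0.981 -0.   ] z [ 0.981 -0.193  0.007] F [0.35 1.19 0.32] op 0.0504 q6 [-0.43 -0.23  2.05  0.    1.32 -1.81]
  -> [ 3.427 -0.022 -0.021]
  spin 0.013
```

View pics/d2.png

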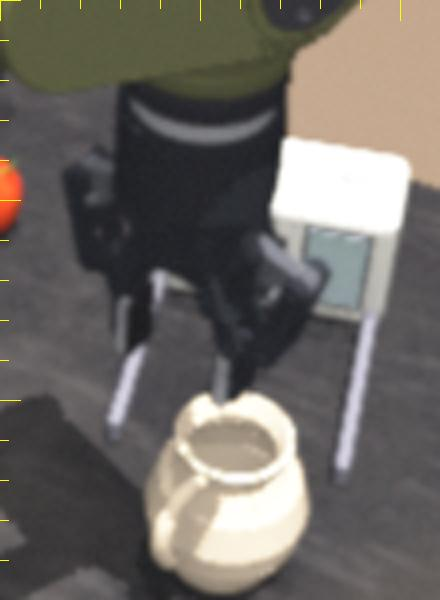

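Request:
arm_command(
  moves=[
    {"delta_pos": [0.7,-0.02,-0.02],"spin": 0},
    {"delta_pos": [1.4,-0.02,-0.02],"spin": 0},
    {"delta_pos": [2.1,-0.02,-0.02],"spin": 0},
    {"delta_pos": [2.7,-0.02,-0.02],"spin": 0},
    {"delta_pos": [3.1,-0.02,-0.02],"spin": 0},
    {"delta_pos": [3.35,-0.02,-0.02],"spin": 0},
    {"delta_pos": [3.35,-0.02,-0.02],"spin": 0},
  ],
)

```text
time: 18.1
tool_pos: [0.4603, -0.1548, 0.0665]
tool_rot: [0.152, 1.558, -0.153]
contact_force: [0.5, 0.2, -0.3]
opening: 0.0503
```

Run:
```python
from h import *
go((.460,-.1545,.063),yaw=np.radians(78.8))
for n in("scene","top"): cv2.imwrite(f"pics/{n}11.png",bot.camera(n))
crop("pics/scene11.png","pics/d2.png",280,190,100,120,6)
crop("pics/top11.png","pics/d1.png",290,190,90,90,6)
```

```text
t 18.1 tcp [ 0.4603 -0.1548  0.0665] x [ 0.007 -0.002 -1.   ] y [ 0.193  0.981 -0.   ] z [ 0.981 -0.193  0.007] F [ 0.49  0.21 -0.35] op 0.0503 q6 [-0.44 -0.08  2.15  0.    1.06 -1.81]
  -> [ 0.087  0.005 -0.01 ]
  spin 0.011
```

View pics/d2.png

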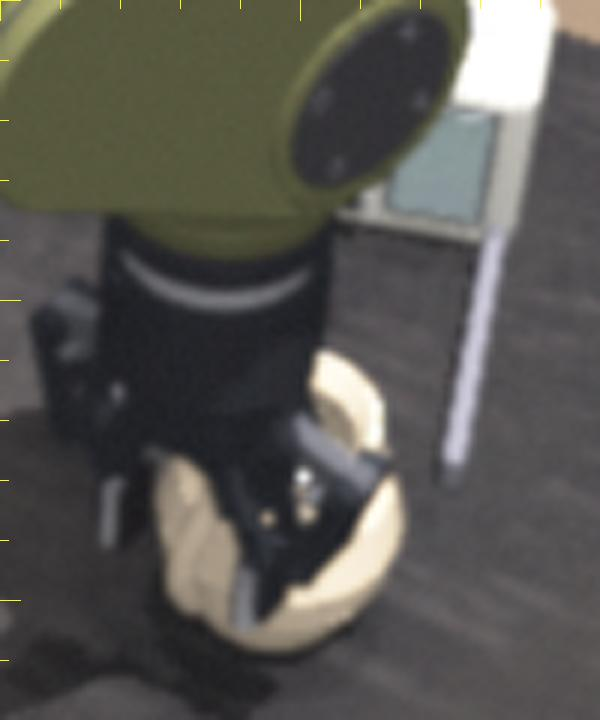

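View pics/d1.png

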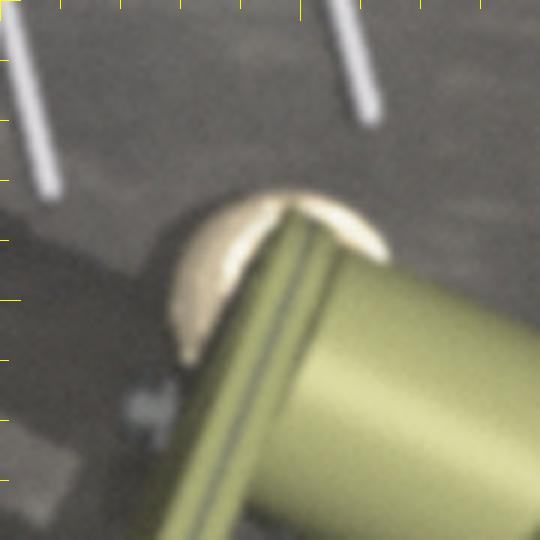

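Request:
arm_command(
  moves=[
    {"delta_pos": [0.05,0,0],"spin": 0},
    {"delta_pos": [0.05,0,0],"spin": 0},
    {"delta_pos": [0.05,0,0],"spin": 0},
    {"delta_pos": [0.05,0,0],"spin": 0},
    {"delta_pos": [0.05,0,0],"spin": 0},
    {"delta_pos": [0.05,0,0],"spin": 0},
  ],
  gripper=2,
  squeeze=35,
)

```text
time: 18.95
tool_pos: [0.4614, -0.1552, 0.0661]
tool_rot: [0.151, 1.556, -0.154]
contact_force: [-0.9, 1.8, 5.7]
opening: 0.0099
```

Run:
```python
from h import *
p=np.load("dock.npy");c,s=np.cos(p[2]),np.sin(p[2])
S,M=st();t=S["tool_pos"]
go(t)
ax=np.array([.519,-.1655])
for xd,yd in((-.19,0),(-.12,0),(-.105,0),(-.08,0)):
    w=p[:2]+[c*xd-s*yd,s*xd+c*yd]
    go(np.r_[t[:2]+w-ax,t[2]])
for n in("scene","top"): cv2.imwrite(f"pics/{n}12.png",bot.camera(n))
crop("pics/scene12.png","pics/d2.png",280,190,100,120,5)
```

```text
t 18.95 tcp [ 0.4614 -0.1552  0.0661] x [ 0.009 -0.003 -1.   ] y [ 0.193  0.981 -0.001] z [ 0.981 -0.193  0.01 ] F [-0.88  1.77  5.67] op 0.0099 q6 [-0.44 -0.08  2.15  0.    1.06 -1.81]
  -> [0. 0. 0.]
t 18.95 tcp [ 0.4614 -0.1552  0.0661] x [ 0.009 -0.003 -1.   ] y [ 0.193  0.981 -0.001] z [ 0.981 -0.193  0.01 ] F [-0.88  1.77  5.67] op 0.0099 q6 [-0.44 -0.08  2.15  0.    1.06 -1.81]
  -> [0.003 0.407 0.294]
t 18.95 tcp [ 0.4614 -0.1552  0.0661] x [ 0.009 -0.003 -1.   ] y [ 0.193  0.981 -0.001] z [ 0.981 -0.193  0.01 ] F [-0.88  1.77  5.67] op 0.0099 q6 [-0.44 -0.08  2.15  0.    1.06 -1.81]
  -> [0.018 1.131 1.887]
t 18.95 tcp [ 0.4614 -0.1552  0.0661] x [ 0.009 -0.003 -1.   ] y [ 0.193  0.981 -0.001] z [ 0.981 -0.193  0.01 ] F [-0.88  1.77  5.67] op 0.0099 q6 [-0.44 -0.08  2.15  0.    1.06 -1.81]
  -> [0.021 1.286 2.229]
t 18.95 tcp [ 0.4614 -0.1552  0.0661] x [ 0.009 -0.003 -1.   ] y [ 0.193  0.981 -0.001] z [ 0.981 -0.193  0.01 ] F [-0.88  1.77  5.67] op 0.0099 q6 [-0.44 -0.08  2.15  0.    1.06 -1.81]
  -> [0.026 1.544 2.798]
```

View pics/d2.png

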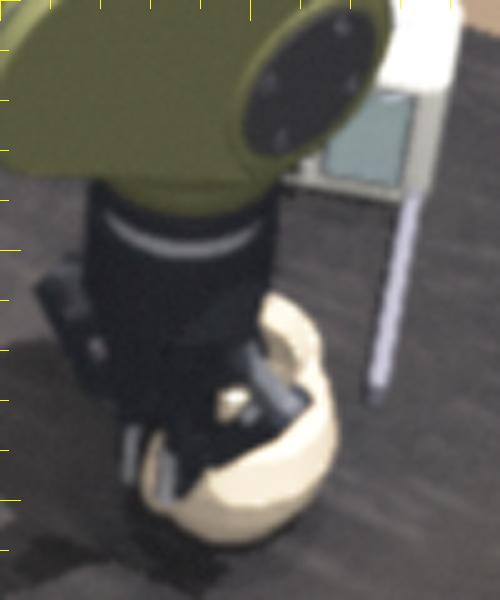

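Request:
arm_command(
  moves=[
    {"delta_pos": [0,0.2,0.15],"spin": 0},
    {"delta_pos": [0,0.41,0.3],"spin": 0},
    {"delta_pos": [0,0.55,0.6],"spin": 0},
    {"delta_pos": [0.01,0.68,0.9],"spin": 0},
    {"delta_pos": [0.01,0.81,1.2],"spin": 0},
    {"delta_pos": [0.01,0.95,1.5],"spin": 0},
    {"delta_pos": [0.01,1.09,1.8],"spin": 0},
    {"delta_pos": [0.02,1.18,2.0],"spin": 0},
    {"delta_pos": [0.02,1.23,2.1],"spin": 0},
    {"delta_pos": [0.02,1.23,2.1],"spin": 0},
    {"delta_pos": [0.02,1.23,2.1],"spin": 0},
  ],
)

```text
time: 20.42
tool_pos: [0.5539, -0.1229, 0.0661]
tool_rot: [0.151, 1.555, -0.154]
contact_force: [-1.5, -0.9, 4.0]
opening: 0.0098
```

Run:
```python
from h import *
go((.5,-.13,.06))
for n in("scene","top"): cv2.imwrite(f"pics/{n}13.png",bot.camera(n))
crop("pics/scene13.png","pics/d2.png",290,160,90,110,6)
crop("pics/top13.png","pics/d1.png",270,130,90,110,6)
```

```text
t 20.43 tcp [ 0.5539 -0.1229  0.0661] x [ 0.01  -0.002 -1.   ] y [ 0.193  0.981 -0.   ] z [ 0.981 -0.193  0.01 ] F [-1.5  -0.91  4.02] op 0.0098 q6 [-0.31  0.1   1.97  0.    1.06 -1.69]
  -> [ 0.139 -0.435 -1.289]
```

View pics/d2.png

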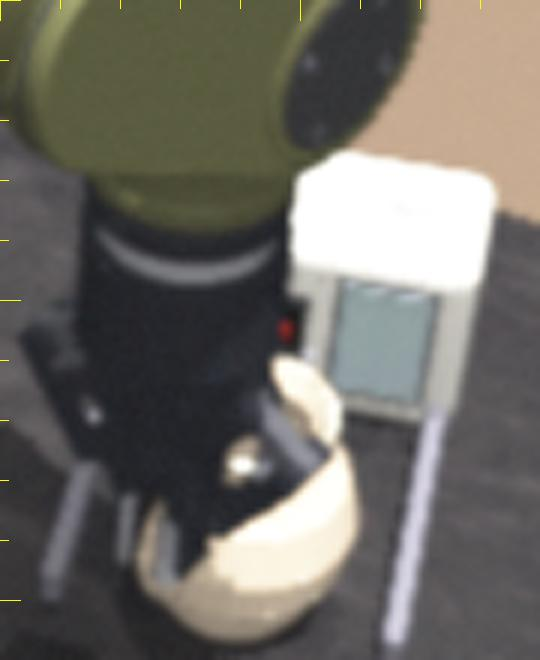

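View pics/d1.png

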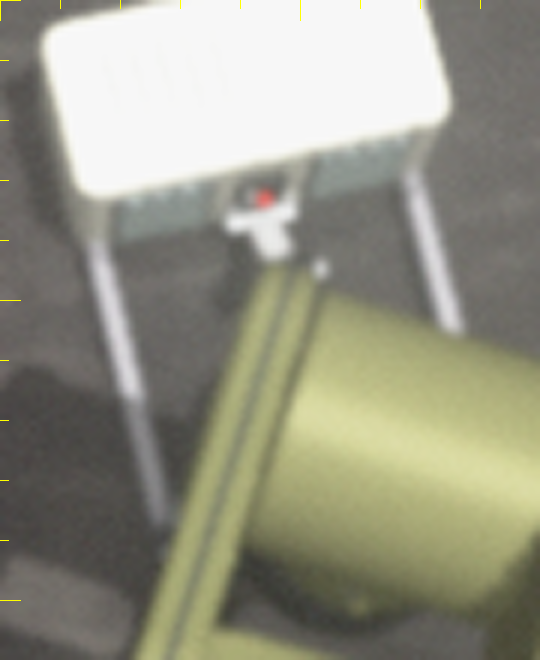

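Request:
arm_command(
  moves=[
    {"delta_pos": [0,0,0],"spin": 0},
    {"delta_pos": [0,0,0],"spin": 0},
    {"delta_pos": [0,0,0],"spin": 0},
    {"delta_pos": [-0.5,0,0],"spin": 0},
    {"delta_pos": [-1.2,0,0],"spin": 0},
    {"delta_pos": [-2.2,0,0],"spin": 0},
    {"delta_pos": [-3.0,0.4,-0.5],"spin": 0},
    {"delta_pos": [-3.5,1.4,-1.0],"spin": 0},
    {"delta_pos": [-3.5,2.9,-1.5],"spin": 0},
    {"delta_pos": [-3.5,4.4,-2.0],"spin": 0},
    {"delta_pos": [-3.5,5.2,-2.0],"spin": 0},
    {"delta_pos": [-3.5,5.2,-2.0],"spin": 0},
  ],
  gripper=40,
)

```text
time: 22.02
tool_pos: [0.5143, 0.0989, 0.2069]
tool_rot: [0.149, 1.553, -0.15]
contact_force: [0.3, 0.2, -0.0]
opening: 0.0399
```

Run:
```python
from h import *
go((.5539,-.1229,.2),(.5539,-.1229,.0661))
for n in("scene","top"): cv2.imwrite(f"pics/{n}14.png",bot.camera(n))
p=np.load("dock.npy");c,s=np.cos(p[2]),np.sin(p[2])
ax=p[:2]+[c*-.11,s*-.11]; print(ax)
t=np.linspace(0,6.28,100)
ims=[]
for n,u0,v0 in(("top",290,130),("scene",300,180)):
    im=cv2.imread(f"pics/{n}14.png");im=cv2.resize(im[v0:v0+90,u0:u0+90],None,fx=6,fy=6,interpolation=cv2.INTER_CUBIC);raw=im.copy()
    for r,z,col in((.046,.05,(0,0,255)),(.032,.105,(0,200,0))):
      P=np.c_[ax[0]+r*np.cos(t),ax[1]+r*np.sin(t),0*t+z]
      cv2.polylines(im,[(((proj(n,P)-(u0,v0))+.5)*6).astype(int)],1,col,1)
    ims+=[im]
cv2.imwrite("pics/o3.png",cv2.resize(np.hstack(ims),(800,400)))
```

```text
t 22.02 tcp [0.5143 0.0989 0.2069] x [ 0.013 -0.002 -1.   ] y [0.19  0.982 0.   ] z [ 0.982 -0.19   0.013] F [ 0.33  0.24 -0.02] op 0.0399 q6 [ 0.09 -0.15  1.96 -0.    1.32 -1.29]
  -> [ 0.196 -5.257  2.02 ]
  -> [ 3.543 -5.259  1.978]
[ 0.61154856 -0.13342635]
```

View pics/o3.png

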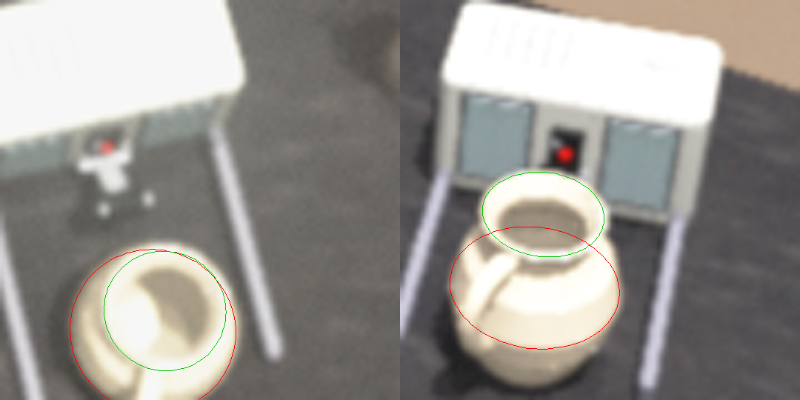

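Run:
```python
from h import *
crop("pics/top14.png","pics/e1.png",295,160,60,75,10)
p=np.load("dock.npy");c,s=np.cos(p[2]),np.sin(p[2])
for dx in(0,.003):
  W=lambda x,y,z:np.array([p[0]+c*(x+dx)-s*y,p[1]+s*(x+dx)+c*y,z])
  f=lambda P:((proj("top",P)[0]-(295,160)+.5)*10).round(0)
  print("stubs",f(W(-.043,.013,.065)),f(W(-.043,-.013,.065)))
  t=np.linspace(0,6.28,720)
  for xa in(-.11,):
    for r,z in((.046,.05),(.032,.105)):
      q=np.array([f(W(xa+r*np.cos(a),r*np.sin(a),z)) for a in t]);print(r,"u",q[:,0].min(),q[:,0].max(),"v",q[:,1].min(),q[:,1].max())
```

```text
stubs [185. 182.] [288. 159.]
0.046 u 108.0 481.0 v 261.0 628.0
0.032 u 184.0 458.0 v 265.0 535.0
stubs [182. 170.] [285. 148.]
0.046 u 105.0 478.0 v 250.0 616.0
0.032 u 181.0 455.0 v 253.0 522.0
```

View pics/e1.png

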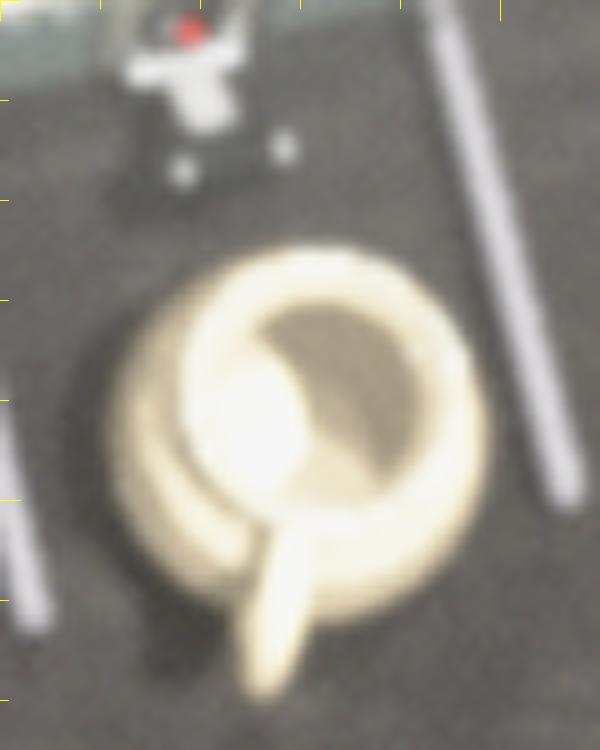

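Request:
arm_command(
  moves=[
    {"delta_pos": [0,-0.8,0.1],"spin": 0},
    {"delta_pos": [0,-1.9,0.5],"spin": 0},
    {"delta_pos": [0,-3.1,1.0],"spin": 0},
    {"delta_pos": [0,-4.2,1.5],"spin": 0},
    {"delta_pos": [0,-5.0,1.98],"spin": 0},
    {"delta_pos": [0.2,-5.26,1.98],"spin": 0},
    {"delta_pos": [0.5,-5.26,1.98],"spin": 0},
    {"delta_pos": [1.2,-5.26,1.98],"spin": 0},
    {"delta_pos": [2.0,-5.26,1.98],"spin": 0},
    {"delta_pos": [2.8,-5.26,1.98],"spin": 0},
    {"delta_pos": [3.3,-5.26,1.98],"spin": 0},
    {"delta_pos": [3.5,-5.26,1.98],"spin": 0},
    {"delta_pos": [3.5,-5.26,1.98],"spin": 0},
  ],
)

```text
time: 23.75
tool_pos: [0.5531, -0.1249, 0.0673]
tool_rot: [0.151, 1.554, -0.153]
contact_force: [0.2, 0.2, -0.1]
opening: 0.0399
```

Request:
arm_command(
  moves=[
    {"delta_pos": [0,0,0],"spin": 0},
    {"delta_pos": [0,0,0],"spin": 0},
    {"delta_pos": [0,0,0],"spin": 0},
    {"delta_pos": [0,0,0],"spin": 0},
    {"delta_pos": [0,0,0],"spin": 0},
  ],
  gripper=2,
)

```text
time: 24.38
tool_pos: [0.554, -0.1251, 0.0687]
tool_rot: [0.151, 1.552, -0.153]
contact_force: [-1.5, 1.0, 5.5]
opening: 0.0098
```

Run:
```python
from h import *
s,M=st();t=s["tool_pos"]
go((.5539,-.1229,.0661),t+[.03*.9733,.03*.2294,0])
cv2.imwrite("pics/scene15.png",bot.camera("scene"))
crop("pics/scene15.png","pics/d2.png",290,160,90,110,5)
```

```text
t 24.38 tcp [ 0.554  -0.1251  0.0687] x [ 0.014 -0.003 -1.   ] y [ 0.192  0.981 -0.   ] z [ 0.981 -0.192  0.014] F [-1.46  1.03  5.46] op 0.0098 q6 [-0.32  0.09  1.97  0.    1.06 -1.7 ]
  -> [ 0.065  0.053 -0.015]
  -> [0.009 0.309 0.683]
```

View pics/d2.png

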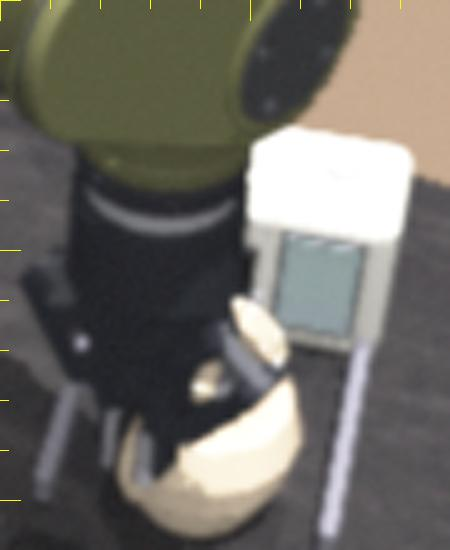

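Request:
arm_command(
  moves=[
    {"delta_pos": [0,0.1,0.15],"spin": 0},
    {"delta_pos": [0,0.2,0.3],"spin": 0},
    {"delta_pos": [0,0.28,0.42],"spin": 0},
    {"delta_pos": [0,0.33,0.53],"spin": 0},
    {"delta_pos": [0,0.36,0.61],"spin": 0},
    {"delta_pos": [0,0.38,0.67],"spin": 0},
    {"delta_pos": [0,0.38,0.67],"spin": 0},
    {"delta_pos": [0,0.38,0.67],"spin": 0},
  ],
)

```text
time: 25.42
tool_pos: [0.583, -0.1152, 0.0688]
tool_rot: [0.151, 1.553, -0.153]
contact_force: [-5.4, -1.2, 3.0]
opening: 0.0095
```

Run:
```python
from h import *
go((.5833,-.115,.0687))
cv2.imwrite("pics/top16.png",bot.camera("top"))
crop("pics/top16.png","pics/d2.png",280,120,80,80,6)
```

```text
t 25.43 tcp [ 0.583  -0.1152  0.0688] x [ 0.013 -0.003 -1.   ] y [ 0.192  0.981 -0.   ] z [ 0.981 -0.192  0.013] F [-5.45 -1.17  3.  ] op 0.0095 q6 [-0.29  0.15  1.91  0.    1.07 -1.66]
  -> [0.003 0.006 0.006]
```

View pics/d2.png

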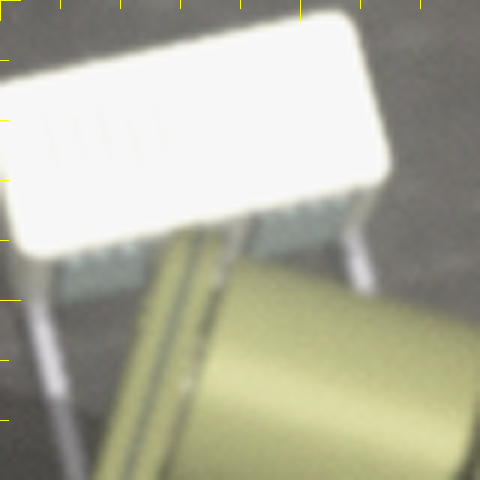

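Request:
arm_command(
  moves=[
    {"delta_pos": [0,0,0],"spin": 0},
    {"delta_pos": [0,0,0],"spin": 0},
    {"delta_pos": [0,0,0],"spin": 0},
    {"delta_pos": [-0.5,0,0],"spin": 0},
    {"delta_pos": [-1.2,0,0],"spin": 0},
    {"delta_pos": [-2.2,0,0],"spin": 0},
    {"delta_pos": [-3.0,0.4,-0.5],"spin": 0},
    {"delta_pos": [-3.5,1.4,-1.0],"spin": 0},
    {"delta_pos": [-3.5,2.9,-1.5],"spin": 0},
    {"delta_pos": [-3.5,4.4,-2.0],"spin": 0},
    {"delta_pos": [-3.5,5.2,-2.0],"spin": 0},
    {"delta_pos": [-3.5,5.2,-2.0],"spin": 0},
  ],
  gripper=40,
)

```text
time: 26.98
tool_pos: [0.543, 0.1068, 0.2096]
tool_rot: [0.148, 1.55, -0.149]
contact_force: [0.6, -0.4, 0.1]
opening: 0.0401
```

Run:
```python
from h import *
go((.583,-.1152,.2),(.583,-.1152,.0688))
for n in("scene","top"): cv2.imwrite(f"pics/{n}17.png",bot.camera(n))
crop("pics/top17.png","pics/e1.png",295,145,60,75,8)
crop("pics/scene17.png","pics/e2.png",300,170,80,90,7)
p=np.load("dock.npy");c,s=np.cos(p[2]),np.sin(p[2])
dx=.003
W=lambda x,y,z:np.array([p[0]+c*(x+dx)-s*y,p[1]+s*(x+dx)+c*y,z])
f=lambda P:((proj("top",P)[0]-(295,145)+.5)*8).round(0)
for th in(0,.1,.2,.3,.45,.6):
  a=np.pi/4-0
  x=-.008-.05*np.cos(np.pi/4+th);z=.03+.05*np.sin(np.pi/4+th)
  print("th",th,"x",round(x,4),"stubs",f(W(x,.013,z)),f(W(x,-.013,z)))
t=np.linspace(0,6.28,720)
for xa in(-.085,-.08,-.073):
    for r,z in((.046,.05),(.032,.105)):
      q=np.array([f(W(xa+r*np.cos(a),r*np.sin(a),z)) for a in t]);print(xa,r,"u",q[:,0].min(),q[:,0].max(),"v",q[:,1].min(),q[:,1].max())
```

```text
t 26.98 tcp [0.543  0.1068 0.2096] x [ 0.015 -0.002 -1.   ] y [0.189 0.982 0.001] z [ 0.982 -0.189  0.015] F [ 0.62 -0.36  0.14] op 0.0401 q6 [ 0.1  -0.08  1.9  -0.    1.31 -1.28]
  -> [ 0.266 -5.261  2.025]
  -> [ 3.546 -5.263  1.974]
th 0 x -0.0434 stubs [146. 257.] [228. 239.]
th 0.1 x -0.0396 stubs [144. 243.] [227. 225.]
th 0.2 x -0.0356 stubs [142. 228.] [225. 210.]
th 0.3 x -0.0313 stubs [139. 212.] [222. 194.]
th 0.45 x -0.0245 stubs [135. 188.] [218. 170.]
th 0.6 x -0.0172 stubs [130. 164.] [213. 146.]
-0.085 0.046 u 66.0 362.0 v 244.0 534.0
-0.085 0.032 u 125.0 343.0 v 242.0 455.0
-0.08 0.046 u 62.0 358.0 v 229.0 519.0
-0.08 0.032 u 121.0 339.0 v 226.0 439.0
-0.073 0.046 u 57.0 353.0 v 208.0 497.0
-0.073 0.032 u 116.0 333.0 v 203.0 416.0
```

View pics/e1.png

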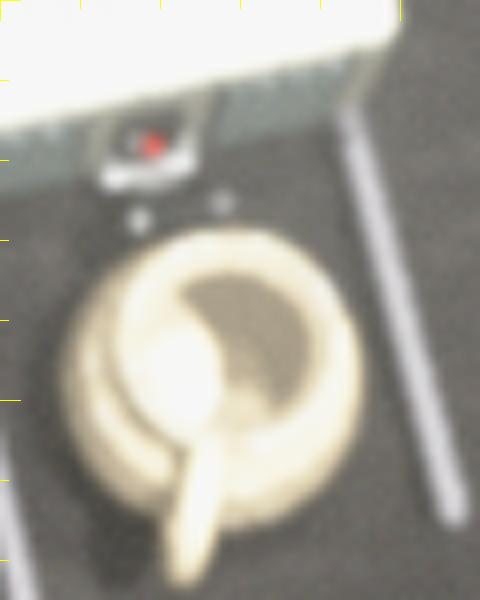

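View pics/e2.png

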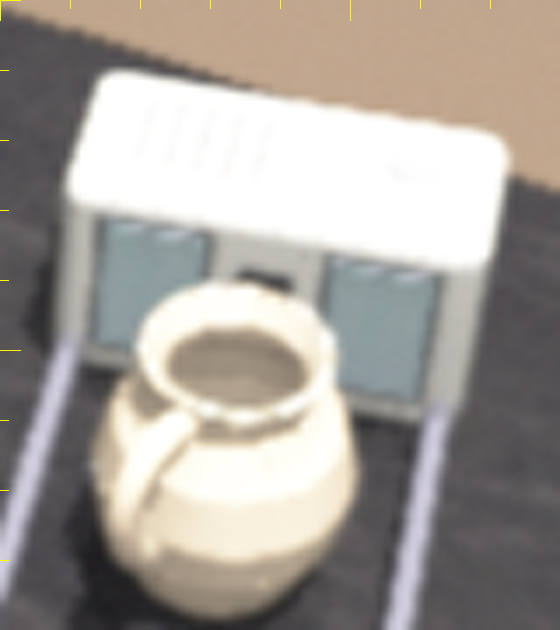

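Run:
```python
from h import *
p=np.load("dock.npy");c,s=np.cos(p[2]),np.sin(p[2])
def cen(fn,g,w=3):
    im=cv2.imread(fn).astype(float).mean(2);u,v=g
    a=im[v-w:v+w+1,u-w:u+w+1];b=np.percentile(a,45);a=np.clip(a-b-10,0,None)
    U,V=np.meshgrid(range(u-w,u+w+1),range(v-w,v+w+1));return np.array([(a*U).sum()/a.sum(),(a*V).sum()/a.sum()])
free=[cen("pics/top14.png",g) for g in((313,177),(323,174))]
now=[cen("pics/top17.png",g,2) for g in((312,172),(322,170))]
print(free,now)
f9=[cen("pics/top0.png",g) for g in((313,177),(323,174))];print(f9)
for sgn,a,b in((1,free[0],now[0]),(-1,free[1],now[1])):
  def P(th):
    x=-.008-.05*np.cos(np.pi/4+th)+.003;z=.03+.05*np.sin(np.pi/4+th);y=sgn*.013
    return proj("top",[p[0]+c*x-s*y,p[1]+s*x+c*y,z])[0]
  ths=np.linspace(0,.6,601);d=np.array([P(t)-P(0) for t in ths]);m=b-a
  print("theta from v",ths[np.argmin(abs(d[:,1]-m[1]))],"vec",ths[np.argmin(np.linalg.norm(d-m,axis=1))],m)
```

```text
[array([313.00264201, 176.47077279]), array([323.00671656, 174.2308578 ])] [array([312.02955083, 172.09550827]), array([322.44024725, 169.96909341])]
[array([313.01476648, 176.46016484]), array([322.99776786, 174.26785714])]
theta from v 0.23800000000000002 vec 0.241 [-0.97309118 -4.37526451]
theta from v 0.231 vec 0.232 [-0.56646931 -4.26176439]
```

Run:
```python
from h import *
for k,(u,v) in((14,(314,163)),(17,(314,163)),(13,(314,163))):
    im=cv2.imread(f"pics/top{k}.png").astype(int);a=im[v-4:v+5,u-5:u+6];d=a[...,2]-a[...,1];i=np.unravel_index(d.argmax(),d.shape);print(k,a[i],i)
```

```text
14 [118 124 220] (np.int64(4), np.int64(5))
17 [113 120 218] (np.int64(4), np.int64(5))
13 [118 124 220] (np.int64(4), np.int64(5))
```

Request:
arm_command(
  moves=[
    {"delta_pos": [0,-0.8,0.1],"spin": 0},
    {"delta_pos": [0,-1.9,0.5],"spin": 0},
    {"delta_pos": [0,-3.1,1.0],"spin": 0},
    {"delta_pos": [0,-4.2,1.5],"spin": 0},
    {"delta_pos": [0,-5.0,1.97],"spin": 0},
    {"delta_pos": [0.2,-5.22,1.97],"spin": 0},
    {"delta_pos": [0.5,-5.22,1.97],"spin": 0},
    {"delta_pos": [1.2,-5.22,1.97],"spin": 0},
    {"delta_pos": [2.0,-5.22,1.97],"spin": 0},
    {"delta_pos": [2.8,-5.22,1.97],"spin": 0},
    {"delta_pos": [3.3,-5.22,1.97],"spin": 0},
    {"delta_pos": [3.5,-5.22,1.97],"spin": 0},
    {"delta_pos": [3.5,-5.22,1.97],"spin": 0},
  ],
)

```text
time: 28.7
tool_pos: [0.5823, -0.1155, 0.0701]
tool_rot: [0.15, 1.551, -0.152]
contact_force: [1.0, 0.2, 0.2]
opening: 0.0402
```

Request:
arm_command(
  moves=[
    {"delta_pos": [0,0,0],"spin": 0},
    {"delta_pos": [0,0,0],"spin": 0},
    {"delta_pos": [0,0,0],"spin": 0},
    {"delta_pos": [0,0,0],"spin": 0},
  ],
  gripper=2,
)

```text
time: 29.2
tool_pos: [0.5832, -0.1157, 0.0716]
tool_rot: [0.15, 1.549, -0.152]
contact_force: [-0.7, 0.5, 6.5]
opening: 0.0093
```

Run:
```python
from h import *
s,M=st();t=s["tool_pos"]
go(t+[.0025*.9733,.0025*.2294,0])
```

```text
t 29.2 tcp [ 0.5832 -0.1157  0.0716] x [ 0.016 -0.003 -1.   ] y [0.191 0.982 0.   ] z [ 0.981 -0.191  0.017] F [-0.73  0.49  6.53] op 0.0093 q6 [-0.29  0.14  1.91  0.    1.07 -1.67]
  -> [0.001 0.026 0.057]
```

Request:
arm_command(
  moves=[
    {"delta_pos": [0,0.02,0.03],"spin": 0},
    {"delta_pos": [0,0.03,0.06],"spin": 0},
    {"delta_pos": [0,0.03,0.06],"spin": 0},
    {"delta_pos": [0,0.03,0.06],"spin": 0},
    {"delta_pos": [0,0.03,0.06],"spin": 0},
  ],
)

```text
time: 29.82
tool_pos: [0.5846, -0.1153, 0.0719]
tool_rot: [0.149, 1.552, -0.153]
contact_force: [-6.1, 0.0, 8.1]
opening: 0.0095
```

Request:
arm_command(
  moves=[
    {"delta_pos": [0,0,0],"spin": 0},
    {"delta_pos": [0,0,0],"spin": 0},
    {"delta_pos": [0,0,0],"spin": 0},
    {"delta_pos": [-0.5,0,0],"spin": 0},
    {"delta_pos": [-1.2,0,0],"spin": 0},
    {"delta_pos": [-2.2,0,0],"spin": 0},
    {"delta_pos": [-3.0,0.4,-0.5],"spin": 0},
    {"delta_pos": [-3.5,1.4,-1.0],"spin": 0},
    {"delta_pos": [-3.5,2.9,-1.5],"spin": 0},
    {"delta_pos": [-3.5,4.4,-2.0],"spin": 0},
    {"delta_pos": [-3.5,5.2,-2.0],"spin": 0},
    {"delta_pos": [-3.5,5.2,-2.0],"spin": 0},
    {"delta_pos": [-3.5,5.2,-2.0],"spin": 0},
  ],
  gripper=40,
)

```text
time: 31.45
tool_pos: [0.5443, 0.1043, 0.2116]
tool_rot: [0.149, 1.551, -0.153]
contact_force: [-0.3, -0.6, -0.1]
opening: 0.0399
```

Run:
```python
from h import *
for n in("scene","top"): cv2.imwrite(f"pics/{n}18.png",bot.camera(n))
crop("pics/top18.png","pics/e1.png",295,145,60,75,8)
p=np.load("dock.npy");c,s=np.cos(p[2]),np.sin(p[2])
def cen(fn,g,w=3):
    im=cv2.imread(fn).astype(float).mean(2);u,v=g
    a=im[v-w:v+w+1,u-w:u+w+1];b=np.percentile(a,45);a=np.clip(a-b-10,0,None)
    U,V=np.meshgrid(range(u-w,u+w+1),range(v-w,v+w+1));return np.array([(a*U).sum()/a.sum(),(a*V).sum()/a.sum()])
free=[cen("pics/top14.png",g) for g in((313,177),(323,174))]
now=[cen("pics/top18.png",g,2) for g in((312,171),(322,169))]
for sgn,a,b in((1,free[0],now[0]),(-1,free[1],now[1])):
  def P(th):
    x=-.008-.05*np.cos(np.pi/4+th)+.003;z=.03+.05*np.sin(np.pi/4+th);y=sgn*.013
    return proj("top",[p[0]+c*x-s*y,p[1]+s*x+c*y,z])[0]
  ths=np.linspace(0,.6,601);d=np.array([P(t)-P(0) for t in ths]);m=b-a
  print("theta",ths[np.argmin(abs(d[:,1]-m[1]))],b,m)
```

```text
theta 0.249 [312.00349956 171.87926509] [-0.99914245 -4.5915077 ]
theta 0.255 [322.16896376 169.50842266] [-0.8377528  -4.72243514]
```

View pics/e1.png

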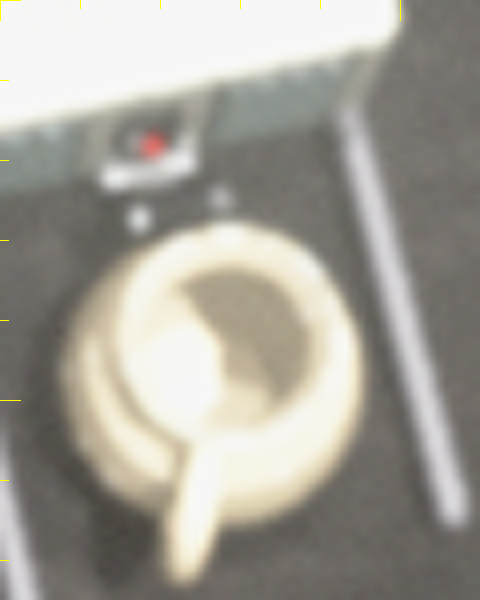

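View pics/scene18.png

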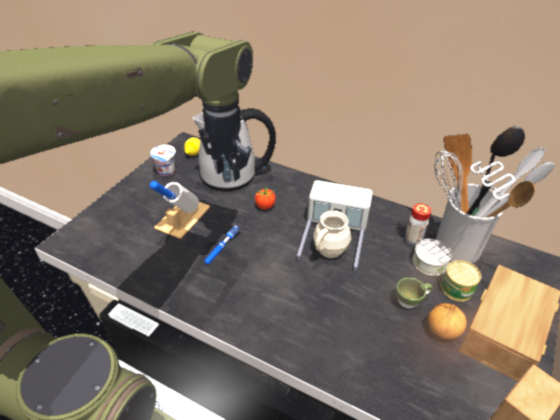

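Run:
```python
from h import *
s=bot.get_state();print(s["time"],s["contact_force"],s["qd"].round(3))
bot.job_done()
```

```text
31.55 [-0.90120306  0.12924204 -0.31030745] [-0.005  0.003  0.003  0.001 -0.002  0.002]
the job is handed in; nothing more can be done
```

I took the larger brush from its holder, turned it upright in the grip against the tube's lip, and scrubbed the jug down, up, down and out. The brush then went back in its holder, and I slid the jug by its handle between the rails onto the roller lever. The job was handed in at about 31.6 s.

- **Lever:** I have no direct readout. From the roller's shift in the top image it stands at about 0.25 rad, between the click (0.20) and overtravel (0.45). After the first push it read about 0.235. I nudged the jug a little further for margin; the tool moved only about 1.5 mm of the 2.5 mm I aimed for. It remains short of the recommended 0.30 rad.
- **Dock fit:** my dock model was about 3 mm off along its depth compared with the roller seen in the image. I corrected for that when reading the lever.
- **Jug:** it looks upright and about 1 mm off the dock's middle line.
- **Brush:** it rests leaning in its holder. Its handle end stood about 2 pixels (roughly 4 mm) higher than at the start, well within the 35 mm limit.
- **Bystanders and arm:** the tomato and mug look unmoved. The arm was standing clear of everything.

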